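# Hang a soldered board on the leaning cooling rail

## Task

Lift the blue board hanger up off its soldering stand and hook it over the leaning rail, fully down, within the yellow loading zone. Then, keeping it hooked on the rail, slide it along until it just touches the red stop clip without shifting the clip, and let go so that it hangs there by itself. Leave the solder spool, the yellow meter and the sponge tin where they are.

Things in the scene. Friction and masses are not known exactly. Their poses are not given: they have to be found in the camera images.
- hanger: Rigid blue plastic board hanger, 80 to 130 g. Origin: middle of the roof of its downward-open hook slot, which rests on a strip's top edge when hung. z up along the hanger, y across it (along the strip when hung), x from spine to lip. Slot 10 mm wide (x -5 to 5); spine x -13 to -5; lip x 5 to 11, down to z -32, flared at its end. Hung on the stand at the start, swung up to 10 degrees.
- hanger_grip (a point): Middle of the hanger's grip block, 34 mm above the hanger's origin along its z, axes as the hanger. Block 22 mm in x, 24 mm in y (sides at y -12 and +12), from z +8 to +50 of the hanger. A pinch across y with the TCP here keeps the fingertips above the slot roof and the clip.
- hanger_board (a point): Middle of the plate with the green circuit board, 80 mm below and 9 mm to -x of the hanger's origin, axes as the hanger. Plate with parts 16 mm thick (x), 92 mm wide (y), from z -44 to -116 of the hanger; on the -x side of the strip when hung.
- stand: Soldering stand, fixed. Black base 100 x 190 x 16 mm, origin at the centre of its underside, z up. Carries an upright aluminium strip along y, 6 mm thick (x), 30 mm tall, top edge 150 mm above the origin, between posts at y -78 and +78 mm. The hanger hangs on it near the middle, lip on the +x side, and must rise 40 mm to unhook, 120 mm to pass over the stand.
- strip: The rail: fixed aluminium strip 6 mm thick (x), 450 mm long (y, level), 30 mm tall (z). Origin: middle of its top edge, 190 mm above the table. Its z leans 30 degrees from vertical towards the robot. A hung hanger has its axes within 10 degrees of the strip's, lip on the far +x side: it must be tilted to go on. Posts at y -225 and +225 mm, free below.
- load_zone (a point): Middle of the yellow loading zone (60 mm long) on the strip's top edge, at y = -120 mm of the strip; axes as the strip.
- clip: Red stop clip on the strip, 16 mm along it (y), 28 mm thick (x), from 7 mm above the top edge to 37 mm below. Origin at its middle on the strip's top edge, axes as the strip. Held by friction: it shifts if pushed with more than about 12 N. Its place on the +y half of the strip varies.
- clip_face (a point): Point on the clip's face towards the loading zone (-y), at the strip's top edge, axes as the strip. The hanger touches it when the hanger's origin is 12 mm from here towards -y (up to 14 mm if the hanger is a little askew).
- spool: Bystander: loose solder spool, 64 mm diameter, 70 mm tall, upright, white flanges; origin at the centre of its underside.
- meter: Bystander: loose yellow hand meter lying flat, 150 x 80 x 42 mm; origin at the centre of its underside.
- sponge: Bystander: loose dark tin with a sponge, 90 x 70 x 25 mm; origin at the centre of its underside.
Not all that is in view belongs to the job. Of the things that look like the stand, the largest one is meant. Leave any turquoise look-alike of the hanger alone.

How it is judged (in metres and radians):
On the way, in this order (a step that is already met when the one before it is completed fails the run):
1. the hanger is lifted up clear of the stand's strip (z of hanger in the frame of stand above 0.185 m), for 0.1 s.
2. the hanger is hooked fully down on the rail with its middle in the yellow loading zone (within 30 mm of its centre) (x of hanger in the frame of strip between -0.006 and 0.006 m and z of hanger in the frame of strip between -0.004 and 0.005 m and angle between the y axis of hanger and the y axis of strip, either way round below 0.25 rad and angle between the z axis of hanger and the z axis of strip, either way round below 0.35 rad and y of hanger in the frame of strip between -0.15 and -0.09 m), for 0.2 s.
3. the hanger, hooked on the rail, touches the stop clip (x of hanger in the frame of strip between -0.006 and 0.006 m and z of hanger in the frame of strip between -0.004 and 0.005 m and angle between the y axis of hanger and the y axis of strip, either way round below 0.25 rad and angle between the z axis of hanger and the z axis of strip, either way round below 0.35 rad and y of hanger in the frame of clip_face between -0.0155 and -0.009 m and contact force between hanger and clip above 0.2 N).
At the end, for the whole second after the job is handed in: The hanger hangs released and still on the rail: slot roof within 5 mm of the strip's top edge and 6 mm of its mid-plane, within 0.35 rad of the strip's lean and 0.25 rad of its direction, its side no more than 3.5 mm from the stop clip's face, the clip not shifted by more than 3 mm (x of hanger in the frame of strip between -0.006 and 0.006 m and z of hanger in the frame of strip between -0.004 and 0.005 m and angle between the y axis of hanger and the y axis of strip, either way round below 0.25 rad and angle between the z axis of hanger and the z axis of strip, either way round below 0.35 rad and y of hanger in the frame of clip_face between -0.0155 and -0.009 m and linear speed of hanger below 0.01 m/s and angular speed of hanger below 0.1 rad/s and contact force between the fingers and hanger below 0.05 N); the robot touches nothing.
It fails at once if the stop clip is shifted more than 3 mm (distance of clip_face from where it was at the start of the episode above 0.003 m).
It fails at once if the hanger is lifted off or carried over the rail beyond the loading zone instead of sliding on it (y of hanger in the frame of strip between -0.065 and 0.2 m and x of hanger in the frame of strip between -0.012 and 0.012 m and z of hanger in the frame of strip between 0.012 and 0.035 m).
It fails at once if the spool is moved more than 20 mm (distance of spool from where it was at the start of the episode above 0.02 m).
It fails at once if the meter is moved more than 20 mm (distance of meter from where it was at the start of the episode above 0.02 m).
It fails at once if the sponge tin is moved more than 20 mm (distance of sponge from where it was at the start of the episode above 0.02 m).
It also fails if it takes over 58 s, if anything falls off the work surface, if the arm or the gripper's body presses on something with over 40 N, if the wrist force passes 120 N, or if a joint passes its speed limit or range.

## Robot

A 7-joint arm with a two-finger parallel gripper is mounted at the origin on the work surface. World frame = base frame: x ahead of the robot, y to its left, z up, the work surface at z = 0. Lengths are in m, angles in degrees, forces in N, time in s.
With the tool pointing down it reaches from about 0.425 to 0.875 m from the base axis. Payload 4.7 kg.
Tool frame: the origin (TCP) lies between the finger pads, 19 mm behind the fingertips; this is the grasp point; z points along the fingers, y is the direction in which the jaws open and shut (so a half turn about z gives the same grasp; the last joint's range is limited). The gripper opens to 87 mm and grips with 3 to 60 N. Pads are 19 mm wide; open, the fingers measure 117 mm over their backs; the gripper's body (75 mm by 190 mm) begins 51 mm behind the grasp point.
Start: joints at [0.808, 18.392, -4.016, 83.108, 1.295, 78.541, -3.26], TCP at [0.65, -0, 0.241] pointing down, gripper open.
Joint ranges: [-163.93, 163.93], [-17.29, 119.83], [-79.2, 71.16], [3.27, 140.29], [-89.18, 269.18], [5.43, 117.66], [-154.24, 154.24]. Speed limits (degrees/s): [147.25, 147.25, 180, 180, 180, 180, 180].

## Interface

Orientations are given as [roll, pitch, yaw] about the fixed x, y, z axes, in that order (R = Rz(yaw) Ry(pitch) Rx(roll)).
In Python, from cell import env gives the robot as it stands. The module is installed in compiled form; this text tells all that it offers.
- The arm moves only by the tool servo_tool, never from a script. Its argument "plan" is a list of rows, each a list of 3 entries, a list of its own where there are three numbers: the opening, from 0 (shut) to 1 (fully open), then the shift along the tool's x, y, z in cm, then the turn, a rotation vector about the tool's x, y, z in degrees. A call has 1 to 20 rows; each row shifts and turns the pose as measured when the row begins, along the tool's axes as they then stand; what a row does not reach is not made up. A row lasts 1/12 s, in which the tool goes at most 41.7 mm and 7.16 degrees, less where a joint would pass 70% of its speed; a pose out of reach is approached as far as the arm can. A call is refused whole if a number of a shift passes 4.17 or a number of a turn 7.16, either way. A call with a gripper value outside its range is refused whole. The fingers move at their own pace and stop on an object; "force" is the grip in N (left out, the last holds). Time passes only in rows, so rows that do not move let the fingers close. It gives the time, the measured TCP pose, the force and the opening at its end, in the units of the state.
- env.get_obs(): the state, without advancing time (a new reading comes with each control period).
- env.read_camera(name): name is "scene" or "side" or "wrist"; returns a dict with "image" (400x640x3 uint8, blue, green, red), "fx", "fy", "cx", "cy" (pixels), "k1" (the pictures are not rectified: a ray, as slopes to the right and down, at radius r is drawn at 1 + k1 r^2 times it, then the intrinsics apply), "rvec" (rotation vector, rad) and "tvec" (3), from world to camera coordinates, as OpenCV has them; the wrist camera has in their place "T_tool_cam" (4x4, takes a point from camera to tool coordinates, whose origin is the TCP and whose axes are the flange's). Camera axes: x right, y down, z forward; pixel columns grow to the right and rows downward; lengths in m; the calibration is good to about 2 mm. A picture is of the moment at which its call begins: read the wrist's pose just before it. There is no depth.
- env.sign_off(): hands the job in, once; it reports no verdict.
The state is a dict: "time_s": time; "qpos": joint angles; "joint_velocities": joint speeds; "effort": joint torques, N m; "tool_pos": TCP position; "tool_rot": TCP orientation; "force": force on the tool from outside, world axes, zero at the start; "wrist_torque": the same for the moment, N m; "grip_width": finger opening in m.
Only numpy, scipy, OpenCV 4.12 (cv2) and the standard library are available. Lean on these libraries where they do the work, as an engineer would, in place of code of your own. Each camera call takes 0.05 s, during which the arm holds its last target. There are 200 camera calls.

## Working session

There is one attempt and no reset: what is moved stays moved. The work goes in short steps, Python scripts to look and compute and a tool call to move; the robot and the scene stay as the last step left them, time stands still between calls to the robot, and variables do not carry over. Pictures are saved under pics/ and viewed, about 8 in all and at most 12, crops included, and the job is handed in when it is done.

Besides the shell and the picture viewer there is one more tool, called after ">>>" by a JSON object that holds its "method" and its "body". servo_tool: Moves the arm, as the interface text tells. Its arguments: {"type":"object","properties":{"plan":{"type":"array"},"force":{"type":"number"}},"required":["plan"]}

```bash
mkdir -p pics
cat > h.py <<'E'
import numpy as np, cv2
from scipy.spatial.transform import Rotation as R
from cell import env
def cam(name):
    o=env.get_obs(); c=env.read_camera(name)
    if "T_tool_cam" in c:
        T=np.eye(4); T[:3,:3]=R.from_euler('xyz',o["tool_rot"],degrees=True).as_matrix(); T[:3,3]=o["tool_pos"]
        M=T@np.array(c["T_tool_cam"]); 
    else:
        M=np.eye(4); M[:3,:3]=cv2.Rodrigues(np.array(c["rvec"],float))[0].T; M[:3,3]=-M[:3,:3]@np.ravel(c["tvec"])
    c["M"]=M; return c
def ray(c,u,v):
    d=np.array([(u-c["cx"])/c["fx"],(v-c["cy"])/c["fy"]]); p=d.copy()
    for _ in range(20): p=d/(1+c["k1"]*(p@p))
    w=c["M"][:3,:3]@np.array([p[0],p[1],1]); return c["M"][:3,3],w/np.linalg.norm(w)
def proj(c,P):
    q=c["M"][:3,:3].T@(np.asarray(P,float)-c["M"][:3,3]); p=q[:2]/q[2]; p=p*(1+c["k1"]*(p@p))
    return np.array([p[0]*c["fx"]+c["cx"],p[1]*c["fy"]+c["cy"]])
def onz(c,u,v,z):
    o,d=ray(c,u,v); return o+d*(z-o[2])/d[2]
def tri(*rs):
    A=np.zeros((3,3));b=np.zeros(3)
    for o,d in rs:
        P=np.eye(3)-np.outer(d,d);A+=P;b+=P@o
    x=np.linalg.solve(A,b); return x,[np.linalg.norm((np.eye(3)-np.outer(d,d))@(x-o)) for o,d in rs]
E
python3 - <<'E'
from h import *
print(env.get_obs())
for n in("scene","side","wrist"):
    c=cam(n); cv2.imwrite(f"pics/{n}0.png",c["image"]); print(n,c["fx"],c["k1"],c["M"].round(3).tolist())
E
```

```text
{'time_s': 0.0, 'qpos': array([ 0.80778571, 18.43820929, -4.01559427, 83.17519363,  1.29619719,
       78.54303212, -3.26197969]), 'joint_velocities': array([ 0.02421128,  0.04085136, -0.01344181,  0.13053434,  0.06959254,
        0.02312454,  0.00089839]), 'effort': array([-2.58547143e-04, -4.91284704e+01, -4.03903294e-01, -3.12526345e+01,
       -6.40594075e-02,  4.37659642e-02,  1.61017233e-04]), 'tool_pos': array([ 6.49465678e-01, -5.56371191e-05,  2.40168607e-01]), 'tool_rot': array([-1.79888880e+02,  7.07318793e-03,  9.00002960e+01]), 'force': array([-0.68677055,  0.01496068,  1.02443209]), 'wrist_torque': array([ 0.00291317, -0.04752339,  0.01503907]), 'grip_width': 0.08708471611819185}
scene 435.8040724105399 -0.003339913276489593 [[-0.017, 0.778, -0.628, 1.194], [1.0, 0.014, -0.011, 0.095], [0.0, -0.628, -0.778, 0.99], [0.0, 0.0, 0.0, 1.0]]
side 432.8151266694236 -0.026659623366174414 [[-0.894, 0.283, -0.348, 0.961], [0.449, 0.566, -0.692, 0.989], [0.002, -0.775, -0.632, 0.964], [0.0, 0.0, 0.0, 1.0]]
wrist 355.6656142110238 -0.05428228992876811 [[1.0, -0.001, -0.001, 0.65], [-0.001, -0.958, -0.285, 0.079], [-0.001, 0.285, -0.958, 0.383], [0.0, 0.0, 0.0, 1.0]]
```

View pics/scene0.png

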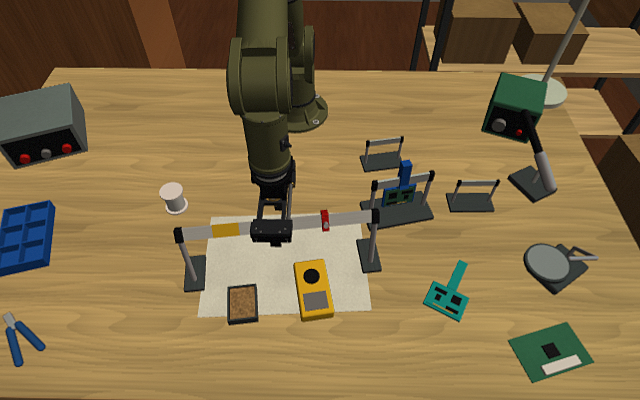

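View pics/side0.png

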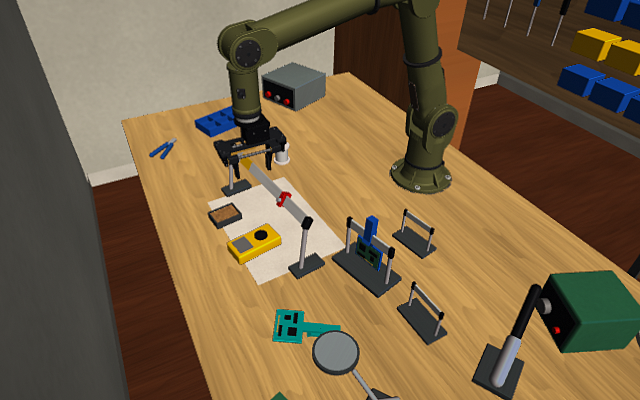

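The scene view shows the rail with yellow zone (226,229), red clip (325,220) and end posts at (180,235) and (375,215). The hanger is on the big stand at about (403,185), with the meter and sponge in front of the rail. In the side view the hanger is at (370,240) and the clip at (284,199). I'll zoom in for detail.

Run:
```python
import cv2,numpy as np
s=cv2.imread("pics/scene0.png");d=cv2.imread("pics/side0.png")
f=lambda im,x,y,w,h,W,H:cv2.resize(im[y:y+h,x:x+w],(W,H),interpolation=cv2.INTER_CUBIC)
a=f(s,350,150,100,75,400,300);b=f(d,325,205,80,100,240,300)
c=f(s,165,200,225,75,800,267)
m=np.zeros((567,800,3),np.uint8);m[:300,:400]=a;m[:300,400:640]=b;m[300:]=c
cv2.imwrite("pics/m1.png",m)
```

```text
(no output)
```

View pics/m1.png

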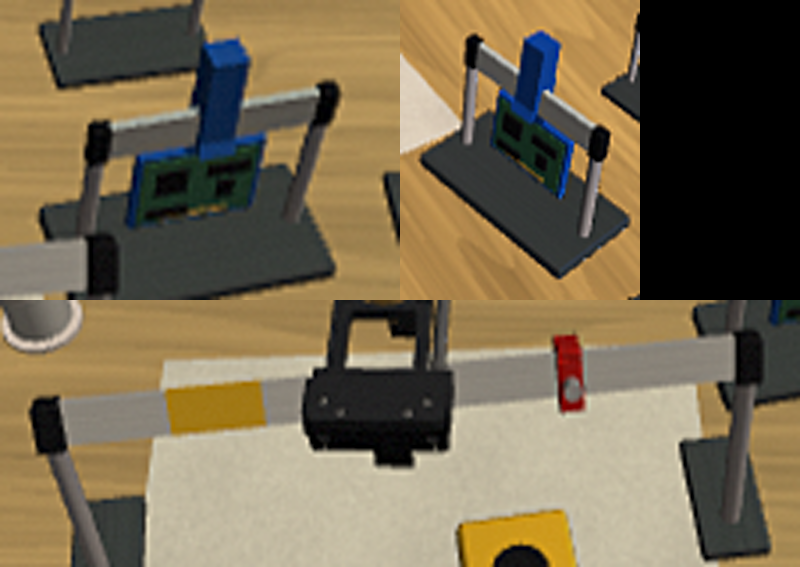

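View pics/wrist0.png

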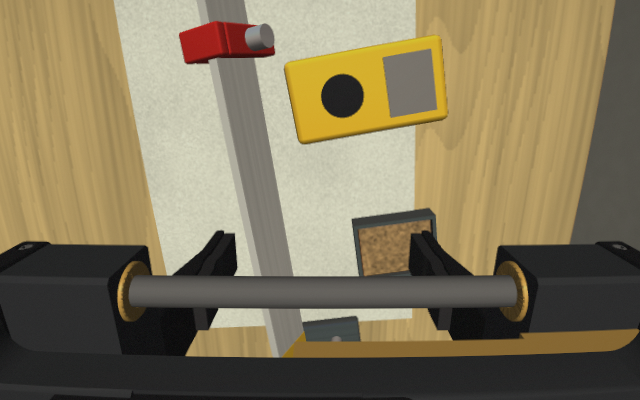

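Run:
```python
from h import *
c=cam("scene");d=cam("side")
f=lambda n,p,z:print(n,onz(c,*p,z).round(4)) or onz(c,*p,z)
a=f("railL",(182.7,228.7),.19);b=f("railR",(371.7,209.8),.19)
print(np.linalg.norm(a-b),np.degrees(np.arctan2(*(b-a)[[1,0]])))
f("yL",(212,225.3),.19);f("yR",(239,222.8),.19)
a=f("stL",(377.5,181.8),.15);b=f("stR",(429.2,173.2),.15);print(np.linalg.norm(a-b),np.degrees(np.arctan2(*(b-a)[[1,0]])))
for n,p,q in[("stL",(377.5,181.8),(352.3,220)),("stR",(429.2,173.2),(389,248.3))]:
    print(n,[x if isinstance(x,list) else x.round(4) for x in tri(ray(c,*p),ray(d,*q))])
# hanger grip top corners, base corners
g=lambda x,y:(350+x/4,150+y/4); s=lambda x,y:(325+(x-400)/3,205+y/3)
for n,p,q in[("gripTopMid",g(225,50),s(542,42)),("bTL",g(138,158),s(500,97)),("bTR",g(266,136),s(573,150)),("bBL",g(130,226),s(492,142)),("bBR",g(250,205),s(562,195)),
 ("baseFL",g(55,300),s(425,158)),("baseFR",g(333,270),s(560,275)),("baseBR",g(305,165),s(628,220))]:
    print(n,[x if isinstance(x,list) else x.round(4) for x in tri(ray(c,*p),ray(d,*q))])
for c,n in((c,"scene"),(d,"side")):
    h=cv2.cvtColor(c["image"],cv2.COLOR_BGR2HSV)
    m=((h[...,0]<6)|(h[...,0]>174))&(h[...,1]>180)&(h[...,2]>90)
    k,l,st,ce=cv2.connectedComponentsWithStats(m.astype(np.uint8))
    print(n,[(st[i].tolist(),ce[i].round(1).tolist()) for i in range(1,k) if st[i,4]>60])
```

```text
railL [ 0.6381 -0.2157  0.19  ]
railR [0.5772 0.2105 0.19  ]
0.43056790421959495 98.1241313117161
yL [ 0.6276 -0.1517  0.19  ]
yR [ 0.6196 -0.0918  0.19  ]
stL [0.4556 0.2367 0.15  ]
stR [0.4234 0.3734 0.15  ]
0.1404813894407317 103.24201609386603
stL [array([0.4488, 0.2377, 0.1433]), [np.float64(0.0007338796165272714), np.float64(0.0007338796165273176)]]
stR [array([0.4188, 0.3753, 0.1442]), [np.float64(0.0004816971617114995), np.float64(0.000481697161711473)]]
gripTopMid [array([0.4311, 0.3056, 0.1962]), [np.float64(0.0004723425061948567), np.float64(0.0004723425061947784)]]
bTL [array([0.4382, 0.2628, 0.0959]), [np.float64(0.0022743333137457173), np.float64(0.0022743333137456457)]]
bTR [array([0.4154, 0.3513, 0.0953]), [np.float64(0.0013808557988386895), np.float64(0.001380855798838789)]]
bBL [array([0.4446, 0.2636, 0.0347]), [np.float64(0.000596291662589134), np.float64(0.0005962916625891738)]]
bBR [array([0.4208, 0.3501, 0.0318]), [np.float64(0.0016046630386736135), np.float64(0.0016046630386735378)]]
baseFL [array([ 0.4857,  0.2143, -0.0084]), [np.float64(0.0059381455184396425), np.float64(0.0059381455184397275)]]
baseFR [array([0.4576, 0.4092, 0.0032]), [np.float64(3.007574619960056e-05), np.float64(3.007574619953116e-05)]]
baseBR [array([0.3767, 0.3968, 0.0228]), [np.float64(0.0008065528378039887), np.float64(0.0008065528378039993)]]
scene [([321, 210, 8, 14, 78], [324.4, 215.8])]
side [([277, 192, 14, 15, 85], [283.0, 197.6])]
```

The board face lies about 8 mm to the robot's side of the stand strip line. So the lip faces +x, as expected, and no half-turn is needed. Next I'll take a wrist view over the stand.

>>> {"method": "servo_tool", "body": {"plan": [[1,[0,0,-3],[0,0,0]],[1,[3.1,-3.5,0],[0,0,0]],[1,[3.1,-3.5,0],[0,0,0]],[1,[3.1,-3.5,0],[0,0,0]],[1,[3.1,-3.5,0],[0,0,0]],[1,[3.1,-3.5,0],[0,0,0]],[1,[3.1,-3.5,0],[0,0,0]],[1,[0,0,0],[0,0,0]]]}}

```text
time_s: 0.92
tool_pos: [0.4571, 0.1699, 0.2701]
tool_rot: [-179.9, 0.1, 89.6]
force: [1.1, 0.2, 0.4]
grip_width: 0.0871
```

Run:
```python
from h import *
o=env.get_obs();print(o["tool_pos"],o["tool_rot"],o["time_s"])
c=cam("wrist");cv2.imwrite("pics/w1.png",c["image"])
d=cam("scene");e=cam("side")
f=lambda im,x,y,w,h,W,H:cv2.resize(im[y:y+h,x:x+w],(W,H),interpolation=cv2.INTER_CUBIC)
m=np.zeros((600,800,3),np.uint8)
m[:400,:640]=c["image"]
m[400:,:800]=f(d["image"],170,195,220,55,800,200)
cv2.imwrite("pics/m2.png",m);cv2.imwrite("pics/scene1.png",d["image"]);cv2.imwrite("pics/side1.png",e["image"])
```

```text
[0.45705842 0.16991514 0.27007893] [-1.79906677e+02  1.27058535e-01  8.95637767e+01] 0.9167
```

View pics/m2.png

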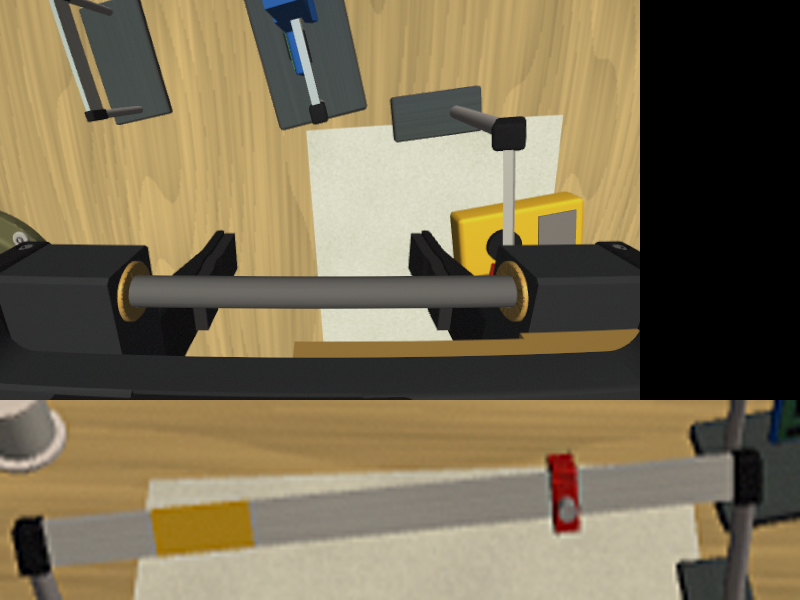

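The wrist view has the hanger cut off at the top edge (about (290,10)), with the stand strip running from (318,115) to it. The rail end is at (508,130). I need to move about 9 cm further along +y.

>>> {"method": "servo_tool", "body": {"plan": [[1,[3.2,-0.7,0],[0,0,0]],[1,[3.2,-0.7,0],[0,0,0]],[1,[3.2,0,0],[0,0,0]],[1,[0,0,0],[0,0,0]]]}}

```text
time_s: 1.4
tool_pos: [0.4573, 0.2539, 0.2688]
tool_rot: [179.8, 0.4, 87.9]
force: [-0.6, 0.8, 0.3]
grip_width: 0.0872
```

Run:
```python
from h import *
o=env.get_obs();print(o["tool_pos"],o["tool_rot"],o["time_s"],abs(o["joint_velocities"]).max())
c=cam("wrist");cv2.imwrite("pics/w2.png",c["image"])
print([proj(c,p).round() for p in([.43,.306,.2],[.449,.2377,.15],[.419,.3753,.15])])
cv2.imwrite("pics/m3.png",cv2.resize(c["image"][0:300,180:480],(600,600),interpolation=cv2.INTER_CUBIC))
```

```text
[0.45729154 0.25391517 0.26882639] [179.83818397   0.36169913  87.89580385] 1.4 4.578994016442117
[array([272., 135.]), array([311., 213.]), array([258.,  24.])]
```

View pics/m3.png

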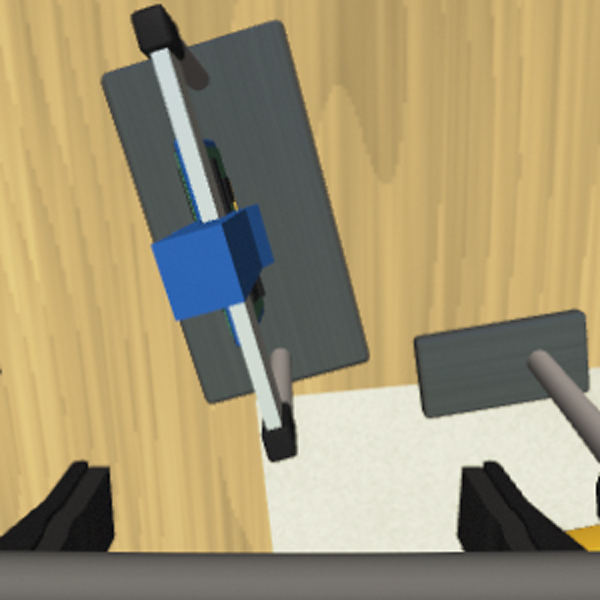

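Run:
```python
from h import *
c=cam("wrist");im=c["image"][90:170,245:330].astype(np.uint8)
h=cv2.cvtColor(im,cv2.COLOR_BGR2HSV)
b=(h[...,0]>100)&(h[...,0]<125)&(h[...,1]>150)
print(np.histogram(h[...,2][b],bins=12))
for t in (h[...,2],):
    Z=t[b].astype(np.float32).reshape(-1,1)
    _,lab,ce=cv2.kmeans(Z,2,None,(3,20,.1),5,cv2.KMEANS_PP_CENTERS);print(ce.ravel())
    k=np.zeros(b.shape,np.uint8);k[b]=lab.ravel()==ce.argmax()
    n,l,st,cc=cv2.connectedComponentsWithStats(k);i=1+st[1:,4].argmax()
    k=(l==i).astype(np.uint8);k=cv2.morphologyEx(k,cv2.MORPH_OPEN,np.ones((3,3)))
    ct=max(cv2.findContours(k,0,2)[0],key=cv2.contourArea)
    q=cv2.minAreaRect(ct);ap=cv2.approxPolyDP(ct,2.5,True).reshape(-1,2)+[245,90]
    print(st[i],cv2.boxPoints(q)+[245,90],ap.tolist())
for z in(.196,.2):print([onz(c,*p,z).round(4).tolist() for p in ap])
A=onz(c,261.5,26,.15);B=onz(c,317,215,.15)
print(A,B,np.linalg.norm(A-B),np.degrees(np.arctan2(*(A-B)[[1,0]])))
```

```text
(array([ 428,   15,   16,   23,   15,  184,   16,   52,   34,   42,   22,
       1428]), array([ 63.        ,  72.83333333,  82.66666667,  92.5       ,
       102.33333333, 112.16666667, 122.        , 131.83333333,
       141.66666667, 151.5       , 161.33333333, 171.16666667,
       181.        ]))
[174.73468  85.59971]
[   9    0   46   78 1582] [[252.70642042 112.68807793]
 [287.47706985 102.25688744]
 [300.08257294 144.27523804]
 [265.31192398 154.70642853]] [[288, 104], [255, 115], [266, 153], [299, 143]]
[[0.4414, 0.3197, 0.196], [0.4214, 0.3142, 0.196], [0.426, 0.2912, 0.196], [0.4465, 0.2964, 0.196]]
[[0.4418, 0.3199, 0.2], [0.4222, 0.3145, 0.2], [0.4267, 0.2919, 0.2], [0.4468, 0.297, 0.2]]
[0.42259336 0.36996202 0.15      ] [0.45403169 0.23227529 0.15      ] 0.14123031930589477 102.86197908674491
```

The grip's top face has its centre at (0.434, 0.306, 0.20). The strip yaw is about 13° and the hanger leans about 4° towards the robot. I'll turn the tool first.

>>> {"method": "servo_tool", "body": {"plan": [[1,[0,0,0],[0,0,7]],[1,[0,0,0],[0,0,7]],[1,[0,0,0],[0,0,7]],[1,[0,0,0],[0,0,7]],[1,[0,0,0],[0,0,7]],[1,[0,0,0],[0,0,7]],[1,[0,0,0],[0,0,7]],[1,[0,0,0],[0,0,7]],[1,[0,0,0],[0,0,7]],[1,[0,0,0],[0,0,7]],[1,[0,0,0],[0,0,7]],[1,[0,0,0],[0,0,0]]]}}

```text
time_s: 2.5
tool_pos: [0.4747, 0.2168, 0.2648]
tool_rot: [178.8, 0.3, 7.9]
force: [0.0, -0.0, 0.1]
grip_width: 0.0869
```

```bash
cat >> h.py <<'E'
def target(yaw,lean):
    "tool rotation for tool z = -hanger z, tool y = -hanger y; lean towards -x of hanger"
    H=R.from_euler('z',yaw,degrees=True)*R.from_euler('y',-lean,degrees=True)
    return H*R.from_euler('x',180,degrees=True)
def go(P,Rt):
    o=env.get_obs();r=R.from_euler('xyz',o["tool_rot"],degrees=True)
    s=r.inv().apply(np.array(P)-o["tool_pos"])*100;t=(r.inv()*Rt).as_rotvec(degrees=True)
    print("pos",np.round(o["tool_pos"],4),"rot",np.round(o["tool_rot"],1),"shift cm",s.round(2),"turn",t.round(2),"t",o["time_s"],"F",o["force"].round(1))
E
python3 -c "
from h import *
go([.435,.3055,.27],target(13,4))"
```

```text
pos [0.4747 0.2168 0.2648] rot [178.8   0.3   7.9] shift cm [-2.71 -9.32 -0.71] turn [ 1.4   4.34 -5.02] t 2.5 F [ 0.  -0.   0.1]
```

>>> {"method": "servo_tool", "body": {"plan": [[1,[0,0,-0.7],[0.7,2.2,-2.5]],[1,[-0.9,-3.1,0],[0.7,2.2,-2.5]],[1,[-0.9,-3.1,0],[0,0,0]],[1,[-0.9,-3.1,0],[0,0,0]],[1,[0,0,0],[0,0,0]]]}}

```text
time_s: 2.92
tool_pos: [0.4347, 0.2928, 0.2689]
tool_rot: [179.8, -4.2, 12.9]
force: [-0.7, 0.3, 0.4]
grip_width: 0.0871
```

```bash
python3 -c "
from h import *
go([.435,.3055,.184],target(13,4))"
```

```text
pos [0.4347 0.2928 0.2689] rot [179.8  -4.2  12.9] shift cm [-0.31 -1.26  8.49] turn [ 0.17 -0.2  -0.15] t 2.9167 F [-0.7  0.3  0.4]
```

>>> {"method": "servo_tool", "body": {"plan": [[1,[0,-1.3,0],[0,0,0]],[1,[-0.1,0,2],[0,0,0]],[1,[-0.1,0,2],[0,0,0]],[1,[-0.1,0,2],[0,0,0]],[1,[0,0,1.5],[0,0,0]],[1,[0,0,0.5],[0,0,0]],[1,[0,0,0],[0,0,0]]]}}

```text
time_s: 3.5
tool_pos: [0.4413, 0.299, 0.1871]
tool_rot: [179.6, -4.4, 13.6]
force: [0.1, -0.5, -0.0]
grip_width: 0.087
```

```bash
python3 -c "
from h import *
go([.435,.3055,.184],target(13,4))"
```

```text
pos [0.4413 0.299  0.1871] rot [179.6  -4.4  13.6] shift cm [-0.48 -0.78  0.27] turn [ 0.35 -0.39  0.58] t 3.5 F [ 0.1 -0.5 -0. ]
```

>>> {"method": "servo_tool", "body": {"plan": [[1,[-0.5,-0.8,0.3],[0.3,-0.3,0.6]],[1,[0,0,0],[0,0,0]],[1,[0,0,0],[0,0,0]]]}}

```text
time_s: 3.75
tool_pos: [0.4362, 0.3048, 0.1849]
tool_rot: [180.0, -4.1, 12.9]
force: [0.1, -0.5, 1.0]
grip_width: 0.087
```

Run:
```python
from h import *
go([.435,.3055,.184],target(13,4))
d=cam("scene");e=cam("side")
f=lambda im,x,y,w,h,W,H:cv2.resize(im[y:y+h,x:x+w],(W,H),interpolation=cv2.INTER_CUBIC)
m=np.zeros((400,800,3),np.uint8)
m[:,:400]=f(d["image"],350,130,100,100,400,400);m[:,400:]=f(e["image"],310,190,100,100,400,400)
cv2.imwrite("pics/m4.png",m)
```

```text
pos [0.4362 0.3048 0.1849] rot [180.   -4.1  12.9] shift cm [-0.11 -0.1   0.08] turn [ 0.03 -0.14 -0.14] t 3.75 F [ 0.1 -0.5  1. ]
```

View pics/m4.png

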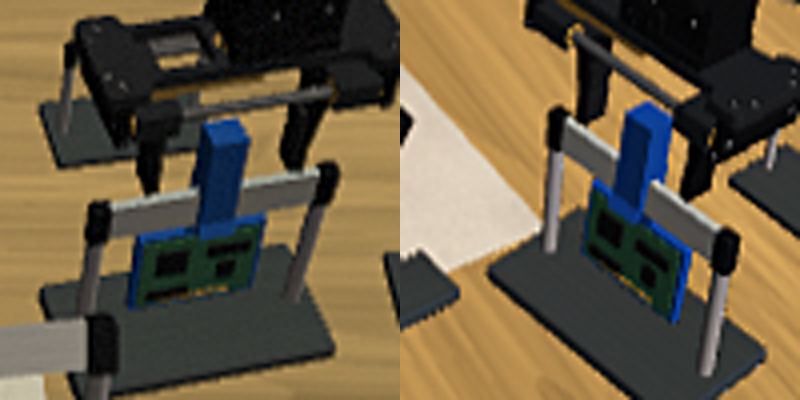

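The fingers straddle the grip block in both views: scene fingertips at about (150,190) and (295,165), with the block between them. I'll close the gripper.

>>> {"method": "servo_tool", "body": {"plan": [[1,[-0.1,-0.1,0.1],[0,0,0]],[0.3,[0,0,0],[0,0,0]],[0.2,[0,0,0],[0,0,0]],[0.1,[0,0,0],[0,0,0]],[0,[0,0,0],[0,0,0]],[0,[0,0,0],[0,0,0]],[0,[0,0,0],[0,0,0]],[0,[0,0,0],[0,0,0]],[0,[0,0,0],[0,0,0]],[0,[0,0,0],[0,0,0]]], "force": 40}}

```text
time_s: 4.68
tool_pos: [0.4355, 0.3068, 0.186]
tool_rot: [-180.0, -4.4, 13.0]
force: [-0.9, -0.0, -0.5]
grip_width: 0.0351
```

```bash
python3 -c "
from h import *
go([.435,.3055,.33],target(13,4));print(env.get_obs()['grip_width'])"
```

```text
pos [0.4355 0.3068 0.186 ] rot [-180.    -4.4   13. ] shift cm [  1.02   0.1  -14.37] turn [-0.05 -0.36 -0.04] t 4.6833 F [-0.9 -0.  -0.5]
0.035065228989322066
```

>>> {"method": "servo_tool", "body": {"plan": [[0,[0,0,0],[0,0,0]],[0,[0,0,0],[0,0,0]],[0,[0,0,0],[0,0,0]],[0,[0,0,0],[0,0,0]],[0,[0,0,0],[0,0,0]],[0,[0,0,0],[0,0,0]]], "force": 40}}

```text
time_s: 5.18
tool_pos: [0.4356, 0.3067, 0.1859]
tool_rot: [-180.0, -4.3, 12.9]
force: [0.3, -0.4, 0.5]
grip_width: 0.0239
```

>>> {"method": "servo_tool", "body": {"plan": [[0,[0.08,0,-1],[0,0,0]],[0,[0.17,0,-2.2],[0,0,0]],[0,[0.17,0,-2.2],[0,0,0]],[0,[0.17,0,-2.2],[0,0,0]],[0,[0.17,0,-2.2],[0,0,0]],[0,[0.17,0,-2.2],[0,0,0]],[0,[0.17,0,-2.2],[0,0,0]],[0,[0,0,0],[0,0,0]]]}}

```text
time_s: 5.85
tool_pos: [0.4336, 0.3054, 0.3357]
tool_rot: [179.9, -4.0, 13.0]
force: [0.1, 0.3, 0.2]
grip_width: 0.0235
```

Run:
```python
from h import *
go([.435,.3055,.33],target(13,4));print(env.get_obs()['grip_width'])
d=cam("scene");e=cam("side");w=cam("wrist")
for n,c in(("scene",d),("side",e)):
    cv2.imwrite(f"pics/{n}2.png",c["image"])
o=env.get_obs();p=o["tool_pos"]
f=lambda im,x,y,w,h,W,H:cv2.resize(im[y:y+h,x:x+w],(W,H),interpolation=cv2.INTER_CUBIC)
m=np.zeros((600,800,3),np.uint8)
for i,c in enumerate((d,e)):
    u,v=proj(c,p).astype(int);x,y=u-50,v-20;print(x,y);m[:400,400*i:400*i+400]=f(c["image"],x,y,100,100,400,400)
m[400:,:320]=cv2.resize(w["image"],(320,200));m[400:,320:720]=w["image"][150:350,100:500]
cv2.imwrite("pics/m5.png",m)
```

```text
pos [0.4336 0.3054 0.3357] rot [179.9  -4.   13. ] shift cm [0.1  0.02 0.57] turn [0.06 0.01 0.  ] t 5.85 F [0.1 0.3 0.2]
0.023450296551846668
364 102
326 158
```

View pics/m5.png

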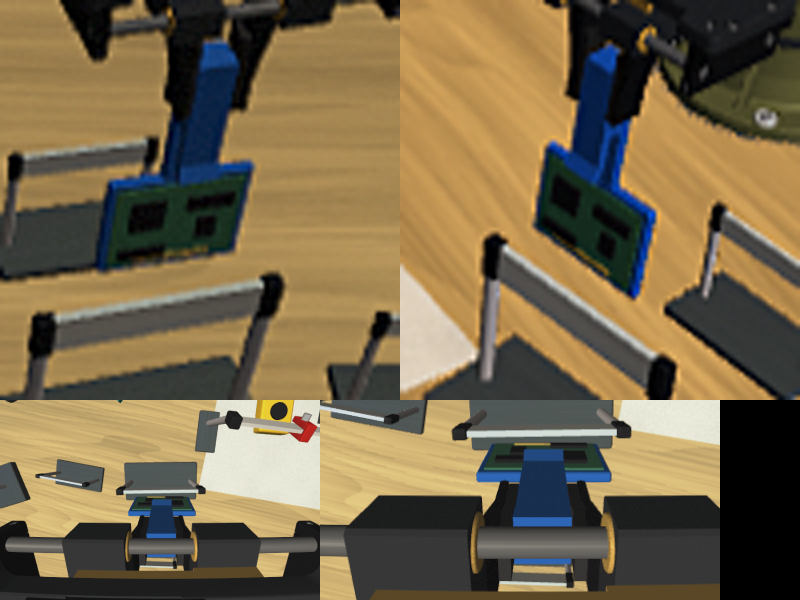

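The hanger is held clear of the stand. Next I'll triangulate the board corners to get its pose in the tool frame.

Run:
```python
from h import *
d=cam("scene");e=cam("side")
o=env.get_obs();r=R.from_euler('xyz',o["tool_rot"],degrees=True)
# hanger axes expected = r * Rx(180)
H=r*R.from_euler('x',180,degrees=True)
# subpixel green centroid + clicked corners
out={}
for c,x0,y0,dx in((d,364,102,0),(e,326,158,400)):
    out[x0]=[ray(c,x0+(u-dx)/4,y0+v/4) for u,v in ([(112,187),(251,167),(102,268),(238,248)] if dx==0 else [(556,150),(653,214),(536,228),(636,296)])]
for i,n in enumerate(("TL","TR","BL","BR")):
    P,err=tri(out[364][i],out[326][i]); print(n,P.round(4),np.round(err,4),"in hanger-ish frame at TCP mm",(H.inv().apply(P-o["tool_pos"])*1000).round(1))
# same, prediction: where nominal corners would be drawn
for c,x0,y0,dx in((d,364,102,0),(e,326,158,400)):
    for X in (-1,-17):
        print([((proj(c,o["tool_pos"]+H.apply(np.array(k)/1000))-[x0,y0])*4+[dx,0]).round().tolist() for k in[(X,-46,-78),(X,46,-78),(X,-46,-150),(X,46,-150)]])
```

```text
TL [0.4322 0.2632 0.2453] [0. 0.] in hanger-ish frame at TCP mm [-13.4 -39.1 -82.7]
TR [0.4155 0.3488 0.2487] [0.0009 0.0009] in hanger-ish frame at TCP mm [-10.2  48.  -79.1]
BL [0.4422 0.2645 0.1827] [0.001 0.001] in hanger-ish frame at TCP mm [  -7.1  -39.8 -145.8]
BR [0.4218 0.3524 0.1836] [0.0007 0.0007] in hanger-ish frame at TCP mm [  -7.1   50.4 -144.5]
[[109.0, 196.0], [254.0, 174.0], [95.0, 282.0], [233.0, 261.0]]
[[100.0, 179.0], [244.0, 158.0], [87.0, 265.0], [224.0, 244.0]]
[[536.0, 146.0], [640.0, 218.0], [523.0, 230.0], [623.0, 303.0]]
[[553.0, 137.0], [657.0, 208.0], [540.0, 221.0], [639.0, 293.0]]
```

Run:
```python
from h import *
im=cv2.imread("pics/wrist0.png");a=im[:,180:320]
m=np.zeros((560,560,3),np.uint8)
m[:]=cv2.resize(im[0:140,160:300],(560,560),interpolation=cv2.INTER_CUBIC)
m2=cv2.resize(im[220:360,200:340],(560,560),interpolation=cv2.INTER_CUBIC)
cv2.imwrite("pics/m6.png",cv2.resize(np.hstack([m,m2]),(800,400)))
g=cv2.cvtColor(im,cv2.COLOR_BGR2GRAY)
for r in(3,10,80,100,150,200,240,320): 
    x0=int(200+(r-3)*.245)-14; print(r,x0,g[r,x0:x0+56].tolist())
```

```text
3 186 [198, 196, 197, 196, 195, 197, 193, 191, 196, 200, 196, 164, 165, 165, 164, 165, 165, 165, 165, 148, 121, 119, 118, 116, 117, 117, 116, 116, 116, 118, 120, 119, 117, 117, 117, 118, 121, 121, 118, 116, 115, 116, 117, 118, 119, 118, 118, 119, 117, 116, 116, 117, 119, 121, 119, 117]
10 187 [201, 200, 202, 203, 199, 194, 196, 201, 202, 203, 199, 180, 164, 166, 166, 165, 166, 166, 165, 156, 129, 118, 118, 117, 116, 115, 117, 116, 116, 118, 120, 119, 118, 116, 117, 120, 122, 121, 118, 117, 117, 118, 117, 119, 119, 119, 120, 118, 118, 117, 116, 118, 119, 120, 119, 118]
80 204 [201, 203, 204, 206, 205, 202, 202, 205, 189, 170, 170, 170, 170, 170, 170, 170, 166, 121, 121, 120, 117, 119, 121, 119, 119, 119, 120, 120, 119, 117, 116, 119, 124, 124, 119, 119, 119, 118, 120, 122, 122, 119, 119, 120, 119, 120, 119, 120, 121, 121, 120, 118, 121, 121, 182, 204]
100 209 [206, 202, 197, 197, 198, 200, 197, 190, 170, 172, 171, 170, 171, 171, 171, 161, 135, 122, 119, 118, 119, 119, 120, 120, 120, 120, 119, 118, 116, 117, 121, 123, 122, 121, 120, 120, 119, 120, 123, 122, 120, 118, 119, 119, 120, 121
[... 505 characters left out ...]
121, 125, 126, 122, 121, 120, 123, 123, 123, 123, 123, 121, 121, 124, 143, 205, 206, 204, 205, 204, 205, 204, 203, 205, 205]
240 244 [203, 204, 192, 175, 173, 173, 174, 174, 173, 169, 128, 122, 122, 122, 123, 126, 126, 124, 123, 122, 120, 122, 124, 125, 124, 124, 123, 123, 122, 123, 127, 125, 124, 124, 124, 123, 125, 123, 124, 122, 122, 124, 132, 191, 198, 203, 207, 205, 199, 198, 197, 199, 200, 202, 207, 203]
320 263 [197, 181, 171, 170, 170, 171, 169, 167, 137, 123, 122, 122, 123, 123, 123, 126, 125, 123, 121, 122, 124, 122, 122, 120, 119, 119, 122, 124, 125, 123, 122, 121, 120, 121, 124, 120, 121, 124, 135, 201, 197, 198, 195, 194, 180, 171, 171, 170, 164, 163, 159, 158, 125, 123, 93, 96]
```

View pics/m6.png

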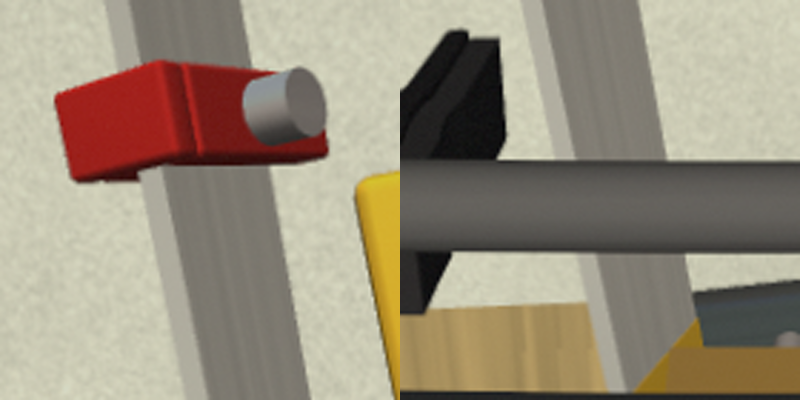

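The wrist view from the start shows the rail's top edge as a light stripe, with its left edge running from (197,3) to (265,320). The red clip's near face meets it at about (209,60).

```bash
cat > rail.py <<'E'
from h import *
w=env.read_camera("wrist")
T=np.eye(4);T[:3,:3]=R.from_euler('xyz',[-179.88888,.00707,90.0003],degrees=True).as_matrix();T[:3,3]=[.649466,-.0000556,.240169]
w["M"]=T@np.array(w["T_tool_cam"])
L=[(197.0-.2,3),(198.2,10),(212.2,80),(216.8,100),(227.2,150),(237.6,200),(246.7,240),(264.8,320)]
Rr=[(205.3,3),(207,10),(220.7,80),(224.9,100),(235,150),(245.3,200),(253.8,240),(271,320)]
A=[onz(w,u,v,.1885) for u,v in L];B=[onz(w,u,v,.1915) for u,v in Rr]
for S,n in((A,"x=-3"),(B,"x=+3")):
    S=np.array(S);k=np.polyfit(S[:,1],S[:,0],1);print(n,"x at y=0",k[1].round(4),"yaw",-np.degrees(np.arctan(k[0])).round(2),"res",(S[:,0]-np.polyval(k,S[:,1])).round(4),S[:,1].round(3))
for u,v in((186.2,63.4),(228.6,55),(209,59.5),(271,56)):
    print([onz(w,u,v,z).round(4).tolist() for z in(.19,.196)])
E
python3 rail.py
python3 - <<'E'
from h import *
c=cam("scene");h=cv2.cvtColor(cv2.imread("pics/scene1.png"),cv2.COLOR_BGR2HSV)
m=(h[...,0]>18)&(h[...,0]<30)&(h[...,1]>190);m[:,:200]=0;m[250:]=0;m[:,250:]=0;m[:215]=0
ys,xs=np.nonzero(m);print("yellow",xs.min(),xs.max(),ys.min(),ys.max())
for x in(xs.min(),xs.max()):
    print([ (x,ys[xs==x].min(),ys[xs==x].max())])
E
```

```text
x=-3 x at y=0 0.6031 yaw 7.94 res [ 0.0001  0.0001 -0.0001  0.0001  0.     -0.0002 -0.      0.0001] [ 0.121  0.117  0.083  0.073  0.046  0.017 -0.008 -0.064]
x=+3 x at y=0 0.6082 yaw 7.84 res [-0.0001  0.0001 -0.      0.0001  0.     -0.      0.     -0.    ] [ 0.12   0.117  0.083  0.073  0.046  0.018 -0.007 -0.062]
[[0.5789, 0.0915, 0.19], [0.5811, 0.0911, 0.196]]
[[0.6013, 0.0953, 0.19], [0.6028, 0.0948, 0.196]]
[[0.591, 0.0932, 0.19], [0.5928, 0.0928, 0.196]]
[[0.623, 0.0946, 0.19], [0.6239, 0.0941, 0.196]]
yellow 212 239 223 236
[(np.int64(212), np.int64(225), np.int64(230))]
[(np.int64(239), np.int64(234), np.int64(234))]
```

The rail line is x = 0.6056 at y = 0 with yaw 7.9° (stripe width checks at 5.1 mm against 5.2 expected). The zone centre is about (0.6225, -0.122, 0.19), and the clip face is at about s = 0.097. I'll carry the hanger over along the robot's side of the rail.

```bash
cat >> h.py <<'E'
S0=np.array([.606,-.003,.19]);SY=7.9
SR=R.from_euler('z',SY,degrees=True)*R.from_euler('y',-30,degrees=True)  # strip axes
def P(x,s,z): return S0+SR.apply([x/1000,s/1000,z/1000])
E
python3 - <<'E'
from h import *
t=P(-30,-120,36+60);print(t);go(t,target(7.9,30));go([.49,-.11,.33],target(7.9,30))
c=cam("scene");print("spool base",onz(c,174,207,0))
E
```

```text
[ 0.5492147  -0.13202939  0.25813844]
pos [0.4317 0.3037 0.3285] rot [179.7  -3.4  13. ] shift cm [ 1.22 45.06  7.35] turn [-1.21 26.57  5.01] t 6.2 F [ 0.4  0.5 -0.8]
pos [0.4317 0.3037 0.3285] rot [179.7  -3.4  13. ] shift cm [-3.62 41.62 -0.16] turn [-1.21 26.57  5.01] t 6.2 F [ 0.4  0.5 -0.8]
spool base [ 4.30588330e-01 -3.30698422e-01  1.11022302e-16]
```

>>> {"method": "servo_tool", "body": {"plan": [[0,[-0.1,1.5,-0.3],[0,0,0]],[0,[-0.25,2.8,-0.1],[0,0,0.5]],[0,[-0.25,2.8,0],[0,0,0.5]],[0,[-0.25,2.8,0],[0,0,0.5]],[0,[-0.25,2.8,0],[0,0,0.5]],[0,[-0.25,2.8,0],[0,0,0.5]],[0,[-0.25,2.8,0],[0,0,0.5]],[0,[-0.25,2.8,0],[0,0,0.5]],[0,[-0.25,2.8,0],[0,0,0.5]],[0,[-0.25,2.8,0],[0,0,0.5]],[0,[-0.25,2.8,0],[0,0,0.5]],[0,[0,2.8,0],[0,0,0]],[0,[0,2.8,0],[0,0,0]],[0,[0,2.0,0],[0,0,0]],[0,[0,1.5,0],[0,0,0]],[0,[0,0,0],[0,0,0]]]}}

```text
time_s: 7.58
tool_pos: [0.4708, -0.0984, 0.32]
tool_rot: [-180.0, -2.4, 8.1]
force: [-1.1, -0.1, -1.5]
grip_width: 0.0236
```

Run:
```python
from h import *
go(P(-60,-120,36+60),target(7.9,30));go(P(-30,-120,36+60),target(7.9,30));print(env.get_obs()["grip_width"])
```

```text
pos [ 0.4708 -0.0984  0.32  ] rot [-180.    -2.4    8.1] shift cm [4.36 4.43 7.87] turn [-0.08 27.58  0.18] t 7.5833 F [-1.1 -0.1 -1.5]
pos [ 0.4708 -0.0984  0.32  ] rot [-180.    -2.4    8.1] shift cm [7.02 4.44 6.49] turn [-0.08 27.58  0.18] t 7.5833 F [-1.1 -0.1 -1.5]
0.02359068420756395
```

>>> {"method": "servo_tool", "body": {"plan": [[0,[0,1.1,0],[0,4,0]],[0,[0,1.1,0],[0,6,0]],[0,[0,1.1,0],[0,6,0]],[0,[0,1.1,0],[0,6,0]],[0,[0,0,0],[0,4,0]],[0,[0,0,0],[0,0,0]],[0,[0,0,0],[0,0,0]]]}}

```text
time_s: 8.17
tool_pos: [0.4766, -0.1333, 0.3165]
tool_rot: [-179.3, -23.7, 8.2]
force: [0.9, 0.7, -1.4]
grip_width: 0.0237
```

Run:
```python
from h import *
go(P(-40,-120,36+60),target(7.9,30));go(P(-30,-120,36+60),target(7.9,30));print(env.get_obs()["grip_width"])
```

```text
pos [ 0.4766 -0.1333  0.3165] rot [-179.3  -23.7    8.2] shift cm [3.25 1.01 8.34] turn [-0.85  6.28  0.21] t 8.1667 F [ 0.9  0.7 -1.4]
pos [ 0.4766 -0.1333  0.3165] rot [-179.3  -23.7    8.2] shift cm [4.25 1.01 8.23] turn [-0.85  6.28  0.21] t 8.1667 F [ 0.9  0.7 -1.4]
0.023676774621409685
```

>>> {"method": "servo_tool", "body": {"plan": [[0,[0,0.5,0],[-0.4,3.3,0]],[0,[0.6,0.5,1.6],[-0.4,3.3,0.2]],[0,[0.6,0,1.8],[0,0,0]],[0,[0.6,0,1.8],[0,0,0]],[0,[0.6,0,1.8],[0,0,0]],[0,[0.6,0,1.3],[0,0,0]],[0,[0,0,0],[0,0,0]],[0,[0,0,0],[0,0,0]]]}}

```text
time_s: 8.83
tool_pos: [0.554, -0.1258, 0.2538]
tool_rot: [-179.5, -29.1, 8.7]
force: [-0.8, 0.5, -0.8]
grip_width: 0.0238
```

Run:
```python
from h import *
go(P(-30,-120,36+60),target(7.9,30));o=env.get_obs();print(o["grip_width"])
d=cam("scene");e=cam("side");w=cam("wrist")
f=lambda im,x,y,w,h,W,H:cv2.resize(im[y:y+h,x:x+w],(W,H),interpolation=cv2.INTER_CUBIC)
m=np.zeros((600,800,3),np.uint8)
for i,c in enumerate((d,e)):
    u,v=proj(c,o["tool_pos"]).astype(int);x,y=u-50,v-25;print(x,y);m[:400,400*i:400*i+400]=f(c["image"],x,y,100,100,400,400)
m[400:,:533]=f(w["image"],120,150,400,150,533,200)
for n,c in(("d",d),("e",e),("w",w)): cv2.imwrite(f"pics/{n}3.png",c["image"])
cv2.imwrite("pics/m7.png",m);go(P(-30,-120,36+60),target(7.9,30))
```

```text
pos [ 0.554  -0.1258  0.2538] rot [-179.5  -29.1    8.7] shift cm [-0.28  0.54 -0.66] turn [-0.87  0.92  0.65] t 8.8333 F [-0.8  0.5 -0.8]
0.023810960507037293
173 157
216 109
pos [ 0.5538 -0.127   0.2551] rot [-179.6  -29.2    8.6] shift cm [-0.31  0.42 -0.52] turn [-0.74  0.78  0.59] t 8.9833 F [-0.1 -0.3 -1. ]
```

View pics/m7.png

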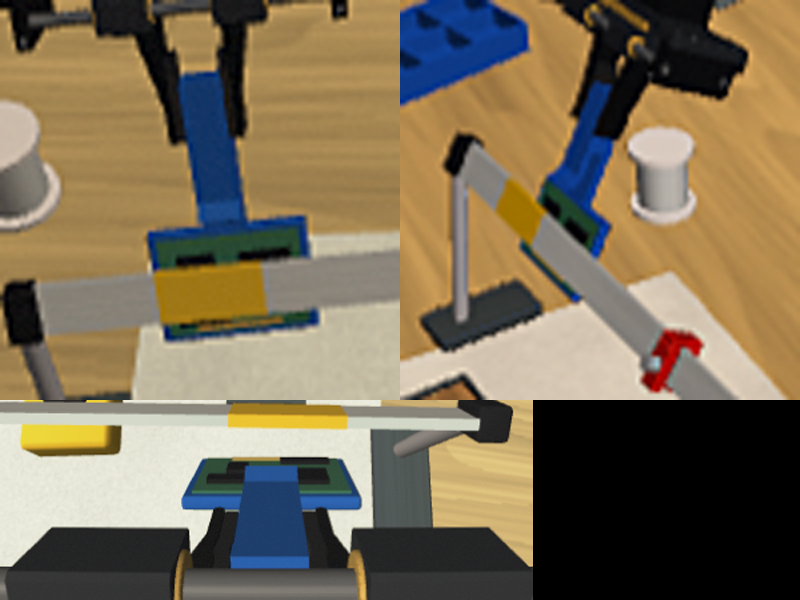

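In the wrist crop, the plate's top edge is at (182..361, 507), its bottom edge at (206..338, 459) and the lip end at (246..297, 466). The yellow zone spans (228..347, 415). I'll turn these into tool-frame points, using the known heights along the hanger.

Run:
```python
from h import *
w=env.read_camera("wrist");w["M"]=np.array(w["T_tool_cam"])
px=lambda x,y:(120+x*.75,150+(y-400)*.75)
for n,p,z in[("topbackL",(182,507),.080),("topbackR",(361,507),.080),("topfrontL",(190,492),.080),("topfrontR",(354,492),.080),("botfrontL",(206,459),.152),("botfrontR",(338,459),.152),("lipL",(246,466),.068),("lipR",(297,466),.068)]:
    P_=onz(w,*px(*p),z);print(n,(P_*1000).round(1), np.round(px(*p)))
im=cv2.imread("pics/w3.png");g=cv2.cvtColor(im,cv2.COLOR_BGR2HSV)
for u in (240,320,280,370): print(u,[(r,*g[r,u].tolist()) for r in range(186,236,1)][::1] if u in(280,) else [(r,*g[r,u].tolist()) for r in range(190,234)])
```

```text
topbackL [-13.9 -44.5  80. ] [256. 230.]
topbackR [-14.   46.1  80. ] [391. 230.]
topfrontL [ -5.8 -40.1  80. ] [262. 219.]
topfrontR [-5.9 42.1 80. ] [386. 219.]
botfrontL [-10.2 -41.4 152. ] [274. 194.]
botfrontR [-10.3  44.2 152. ] [374. 194.]
lipL [ 11.6 -11.2  68. ] [304. 200.]
lipR [11.6 12.6 68. ] [343. 200.]
240 [(190, 28, 17, 229), (191, 30, 17, 229), (192, 28, 18, 229), (193, 30, 17, 229), (194, 28, 17, 231), (195, 28, 16, 232), (196, 28, 16, 232), (197, 30, 17, 231), (198, 28, 18, 230), (199, 30, 18, 228), (200, 30, 17, 229), (201, 30, 17, 230), (202, 28, 16, 232), (203, 30, 17, 230), (204, 30, 18, 227), (205, 28, 19, 226), (206, 28, 18, 227), (207, 30, 17, 228), (208, 28, 18, 229), (209, 30, 17, 229), (210, 28, 16, 233), (211, 30, 15, 235), (212, 30, 15, 235), (213, 28, 16, 235), (214, 30, 16, 234), (215, 30, 16, 233), (216, 30, 16, 234), (217, 30, 16, 233), (218, 30, 18, 231), (219, 30, 17, 230), (220, 28, 17, 231), (221, 28, 18, 232), (222, 28, 16, 233), (223, 30, 15, 234), (224, 28, 16, 235), (225, 30, 15, 233), (226, 28, 16, 233), (227, 28, 16, 234), (228, 30, 16, 234
[... 2251 characters left out ...]
, 95, 78), (200, 67, 94, 79), (201, 69, 92, 78), (202, 69, 98, 78), (203, 69, 96, 80), (204, 68, 97, 79), (205, 69, 92, 80), (206, 69, 96, 80), (207, 70, 98, 78), (208, 69, 96, 80), (209, 68, 92, 80), (210, 70, 97, 79), (211, 69, 92, 80), (212, 70, 97, 79), (213, 69, 91, 81), (214, 69, 96, 80), (215, 69, 94, 79), (216, 69, 96, 80), (217, 69, 100, 87), (218, 70, 111, 113), (219, 80, 113, 113), (220, 101, 154, 104), (221, 108, 186, 114), (222, 108, 189, 147), (223, 108, 190, 173), (224, 108, 188, 179), (225, 107, 189, 179), (226, 108, 191, 178), (227, 108, 188, 175), (228, 108, 188, 172), (229, 108, 189, 169), (230, 108, 190, 166), (231, 107, 187, 146), (232, 100, 24, 161), (233, 32, 20, 217)]
```

Run:
```python
from h import *
w=env.read_camera("wrist");w["M"]=np.array(w["T_tool_cam"])
im=cv2.imread("pics/w3.png");g=cv2.cvtColor(im,cv2.COLOR_BGR2HSV)
print([(r,*g[r,322].tolist()) for r in range(255,285)])
b=(g[...,0]>100)&(g[...,0]<115)&(g[...,1]>150)
for r in(201,205,208,215,225,240,250,260,266,269,272):
    x=np.nonzero(b[r,285:365])[0]+285;u0,u1=x.min()-.5,x.max()+.5
    # depth so that width is 24 mm
    for z in np.arange(-.03,.09,.0005):
        if onz(w,u1,r,z)[1]-onz(w,u0,r,z)[1]>=.024:break
    print(r,u0,u1,"z24",(z*1000).round(1),"P",(onz(w,(u0+u1)/2,r,z)*1000).round(1))
```

```text
[(255, 107, 185, 106), (256, 107, 190, 106), (257, 107, 186, 107), (258, 108, 186, 107), (259, 108, 179, 108), (260, 108, 181, 107), (261, 108, 181, 107), (262, 108, 183, 107), (263, 108, 183, 107), (264, 108, 183, 107), (265, 108, 182, 108), (266, 108, 179, 108), (267, 108, 189, 142), (268, 108, 194, 167), (269, 107, 191, 172), (270, 107, 192, 171), (271, 107, 194, 171), (272, 108, 190, 172), (273, 107, 192, 171), (274, 108, 191, 172), (275, 108, 191, 172), (276, 110, 131, 103), (277, 30, 14, 56), (278, 15, 15, 67), (279, 20, 21, 73), (280, 17, 23, 79), (281, 18, 15, 83), (282, 20, 18, 87), (283, 17, 20, 91), (284, 21, 19, 94)]
201 303.5 342.5 z24 66.5 P [11.1  0.3 66.5]
205 303.5 343.5 z24 60.5 P [10.5  0.6 60.5]
208 302.5 343.5 z24 55.0 P [10.5  0.3 55. ]
215 302.5 343.5 z24 53.5 P [ 6.7  0.3 53.5]
225 284.5 364.5 z24 -30.0 P [ 33.5   0.6 -30. ]
240 297.5 347.5 z24 15.0 P [ 7.9 -0.  15. ]
250 295.5 348.5 z24 4.5 P [ 7.7 -0.3  4.5]
260 293.5 350.5 z24 -7.0 P [ 8.6 -0.3 -7. ]
266 292.5 351.5 z24 -12.0 P [  8.4  -0.3 -12. ]
269 292.5 351.5 z24 -12.5 P [  7.3  -0.3 -12.5]
272 292.5 351.5 z24 -13.0 P [  6.2  -0.3 -13. ]
```

Run:
```python
from h import *
im=cv2.imread("pics/w3.png");g=cv2.cvtColor(im,cv2.COLOR_BGR2GRAY)
w=env.read_camera("wrist")
for u in(160,220,260,330,370,400,440): print(u,g[148:176,u].tolist())
T=np.eye(4);T[:3,:3]=R.from_euler('xyz',[-179.55,-29.15,8.65],degrees=True).as_matrix();T[:3,3]=[.5539,-.1264,.2545]
w["M"]=T@np.array(w["T_tool_cam"])
for z,x in((.1885,-3),(.1915,3)):
  for s in(-200,-120,-30):
    print(x,s,proj(w,P(x,s,0)).round(1))
```

```text
160 [41, 41, 41, 86, 133, 134, 134, 135, 135, 133, 135, 144, 213, 213, 214, 214, 214, 214, 214, 212, 210, 202, 202, 202, 203, 203, 202, 202]
220 [233, 231, 231, 222, 170, 135, 136, 136, 136, 137, 138, 143, 179, 214, 214, 214, 214, 214, 214, 214, 217, 222, 226, 227, 228, 228, 228, 227]
260 [233, 236, 236, 234, 213, 134, 135, 136, 135, 135, 135, 135, 153, 190, 211, 211, 211, 211, 211, 211, 211, 219, 227, 232, 233, 231, 229, 228]
330 [131, 98, 89, 83, 91, 111, 124, 124, 124, 123, 123, 123, 131, 169, 192, 191, 191, 191, 192, 191, 192, 192, 197, 219, 229, 229, 229, 229]
370 [236, 234, 232, 229, 229, 201, 123, 124, 123, 124, 124, 123, 124, 142, 177, 192, 192, 191, 191, 191, 191, 192, 192, 204, 222, 230, 231, 229]
400 [235, 235, 234, 235, 234, 233, 213, 132, 133, 133, 134, 133, 131, 132, 149, 190, 211, 210, 210, 210, 211, 211, 210, 179, 106, 87, 85, 85]
440 [177, 169, 173, 176, 176, 177, 172, 150, 131, 132, 133, 132, 132, 132, 133, 163, 213, 212, 213, 212, 212, 212, 212, 206, 173, 133, 134, 134]
-3 -200 [451.4 171.7]
-3 -120 [332.2 170. ]
-3 -30 [198.7 168.3]
3 -200 [452.4 163. ]
3 -120 [332.3 161.2]
3 -30 [197.9 159.6]
```

Projected rail edges match the wrist picture to within 0.5 px. The hanger's slot middle sits about 2 to 2.5 mm to -x of the tool axis and 36 mm below the TCP, with little relative tilt. I'll bring it in above the rail.

Run:
```python
from h import *
go(P(1,-122,80),target(7.9,30))
```

```text
pos [ 0.5537 -0.1282  0.2557] rot [-179.6  -29.3    8.5] shift cm [2.8  0.55 1.1 ] turn [-0.64  0.71  0.5 ] t 9.1333 F [-0.2  0.  -0.5]
```

>>> {"method": "servo_tool", "body": {"plan": [[0,[0,0.5,1.1],[-0.6,0.7,0.5]],[0,[0,0,0],[0,0,0]],[0,[0.8,0,0],[0,0,0]],[0,[0.8,0,0],[0,0,0]],[0,[0.6,0,0],[0,0,0]],[0,[0,0,0],[0,0,0]],[0,[0,0,0],[0,0,0]]]}}

```text
time_s: 9.72
tool_pos: [0.581, -0.1311, 0.2635]
tool_rot: [179.8, -30.3, 7.9]
force: [0.3, -0.3, -1.3]
grip_width: 0.0238
```

Run:
```python
from h import *
go(P(1,-122,80),target(7.9,30))
```

```text
pos [ 0.581  -0.1311  0.2635] rot [179.8 -30.3   7.9] shift cm [ 0.09 -0.15  0.48] turn [ 0.2  -0.31 -0.02] t 9.7167 F [ 0.3 -0.3 -1.3]
```

>>> {"method": "servo_tool", "body": {"plan": [[0,[0.05,0,0.6],[0,-0.3,0]],[0,[0,0,0.6],[0,0,0]],[0,[0,0,0.6],[0,0,0]],[0,[0,0,0],[0,0,0]]]}}

```text
time_s: 10.05
tool_pos: [0.5914, -0.1297, 0.2472]
tool_rot: [179.8, -30.0, 7.9]
force: [0.1, -0.3, -1.1]
grip_width: 0.0241
```

```bash
cat >> h.py <<'E'
def st():
    o=env.get_obs();q=SR.inv().apply(o["tool_pos"]-S0)*1000
    print("TCP in strip mm",q.round(1),"F strip",SR.inv().apply(o["force"]).round(1),"grip",round(o["grip_width"],4),"t",o["time_s"])
E
python3 - <<'E'
from h import *
st();go(P(1,-122,36),target(7.9,30))
E
```

```text
TCP in strip mm [   1.  -123.5   65.4] F strip [-0.5 -0.3 -1. ] grip 0.0241 t 10.05
pos [ 0.5914 -0.1297  0.2472] rot [179.8 -30.    7.9] shift cm [-0.   -0.16  2.94] turn [ 0.21 -0.    0.  ] t 10.05 F [ 0.1 -0.3 -1.1]
```

>>> {"method": "servo_tool", "body": {"plan": [[0,[0,0,0.5],[0,0,0]],[0,[0,0,0.5],[0,0,0]],[0,[0,0,0],[0,0,0]]]}}

```text
time_s: 10.3
tool_pos: [0.597, -0.1289, 0.2368]
tool_rot: [179.8, -30.0, 7.9]
force: [1.4, 0.0, -0.5]
grip_width: 0.0238
```

Run:
```python
from h import *
st();go(P(1,-122,36),target(7.9,30))
d=cam("scene");e=cam("side");w=cam("wrist");o=env.get_obs()
f=lambda im,x,y,w,h,W,H:cv2.resize(im[y:y+h,x:x+w],(W,H),interpolation=cv2.INTER_CUBIC)
m=np.zeros((600,800,3),np.uint8)
for i,c in enumerate((d,e)):
    u,v=proj(c,o["tool_pos"]).astype(int);x,y=u-40,v-20;print(x,y);m[:400,400*i:400*i+400]=f(c["image"],x,y,80,80,400,400)
m[400:,:533]=f(w["image"],120,150,400,150,533,200)
cv2.imwrite("pics/m8.png",m)
```

```text
TCP in strip mm [   0.6 -123.5   53.7] F strip [ 0.9 -0.2 -1.1] grip 0.0238 t 10.3
pos [ 0.597  -0.1289  0.2368] rot [179.8 -30.    7.9] shift cm [ 0.04 -0.16  1.76] turn [ 0.19  0.02 -0.04] t 10.3 F [ 1.4  0.  -0.5]
180 181
213 121
```

View pics/m8.png

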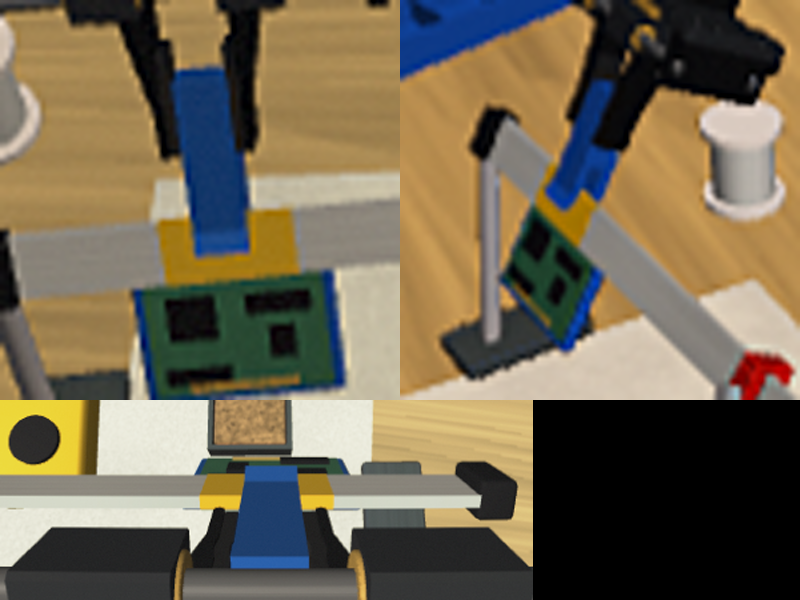

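The lip is now over the far face of the strip, centred in the yellow zone, with the board behind and below it. I'll continue down until it seats.

>>> {"method": "servo_tool", "body": {"plan": [[0,[0,0,0.5],[0,0,0]],[0,[0,0,0.5],[0,0,0]],[0,[0,0,0.3],[0,0,0]],[0,[0,0,0],[0,0,0]]]}}

```text
time_s: 10.78
tool_pos: [0.6033, -0.1285, 0.2258]
tool_rot: [179.8, -30.0, 7.9]
force: [0.7, 1.1, -0.8]
grip_width: 0.0237
```

Run:
```python
from h import *
st()
```

```text
TCP in strip mm [   0.7 -123.9   40.9] F strip [ 0.3  1.  -1.1] grip 0.0237 t 10.7833
```

>>> {"method": "servo_tool", "body": {"plan": [[0,[0,0,0.3],[0,0,0]],[0,[0,0,0.2],[0,0,0]],[0,[0,0,0],[0,0,0]]]}}

```text
time_s: 11.03
tool_pos: [0.6059, -0.1283, 0.2214]
tool_rot: [179.8, -30.0, 7.9]
force: [-3.4, -0.2, 2.7]
grip_width: 0.0234
```

Run:
```python
from h import *
st()
```

```text
TCP in strip mm [   0.7 -124.1   35.9] F strip [-1.6  0.3  4. ] grip 0.0234 t 11.0333
```

>>> {"method": "servo_tool", "body": {"plan": [[0,[0,0,0.1],[0,0,0]],[0,[0,0,0.05],[0,0,0]],[0,[0,0,0.05],[0,0,0]],[0,[0,0,0.05],[0,0,0]]]}}

```text
time_s: 11.37
tool_pos: [0.606, -0.1283, 0.2214]
tool_rot: [179.8, -29.9, 7.9]
force: [-5.9, 0.5, 4.8]
grip_width: 0.0241
```

Run:
```python
from h import *
st()
```

```text
TCP in strip mm [   0.8 -124.1   35.8] F strip [-2.6  1.3  7. ] grip 0.0241 t 11.3667
```

Seated: z is at 36 mm and stopped, with a 7 N reaction. Next I'll slide along the rail towards the clip, pressing lightly.

>>> {"method": "servo_tool", "body": {"plan": [[0,[0,-0.7,0.05],[0,0,0]],[0,[0,-1.2,0.05],[0,0,0]],[0,[0,-1.2,0.05],[0,0,0]],[0,[0,-1.2,0.05],[0,0,0]],[0,[0,-0.5,0.05],[0,0,0]]]}}

```text
time_s: 11.78
tool_pos: [0.6034, -0.0876, 0.2233]
tool_rot: [179.1, -30.5, 7.6]
force: [-4.9, -5.0, 3.8]
grip_width: 0.0236
```

Run:
```python
from h import *
st();go(P(0.8,50,35.6),target(7.9,30))
```

```text
TCP in strip mm [  4.4 -83.4  35.9] F strip [-2.9 -4.3  6.1] grip 0.0236 t 11.7833
pos [ 0.6034 -0.0876  0.2233] rot [179.1 -30.5   7.6] shift cm [ -0.43 -13.34  -0.21] turn [ 1.03 -0.45 -0.3 ] t 11.7833 F [-4.9 -5.   3.8]
```

>>> {"method": "servo_tool", "body": {"plan": [[0,[-0.35,-0.5,0.03],[0.9,0.4,-0.3]],[0,[-0.1,-1.0,0.03],[0,0,0]],[0,[-0.1,-1.0,0.03],[0,0,0]],[0,[-0.1,-1.0,0.03],[0,0,0]],[0,[0,0,0.03],[0,0,0]]]}}

```text
time_s: 12.2
tool_pos: [0.5954, -0.0542, 0.2213]
tool_rot: [179.6, -31.2, 7.9]
force: [-7.0, 3.4, 6.5]
grip_width: 0.0235
```

Run:
```python
from h import *
st();go(P(0.8,50,35.6),target(7.9,30))
```

```text
TCP in strip mm [  0.4 -49.3  35.8] F strip [-2.3  4.3  8.9] grip 0.0235 t 12.2
pos [ 0.5954 -0.0542  0.2213] rot [179.6 -31.2   7.9] shift cm [ 0.04 -9.93 -0.05] turn [ 0.44 -1.25  0.01] t 12.2 F [-7.   3.4  6.5]
```

>>> {"method": "servo_tool", "body": {"plan": [[0,[0,-0.6,0.02],[0.4,-0.6,0]],[0,[-0.06,-1.0,0.02],[0,-0.3,0]],[0,[-0.06,-1.0,0.02],[0.1,0,0]],[0,[-0.06,-1.0,0.02],[0.1,0,0]],[0,[-0.06,-1.0,0.02],[0.1,0,0]],[0,[0,0,0.03],[0,0,0]]]}}

```text
time_s: 12.7
tool_pos: [0.5889, -0.0076, 0.2212]
tool_rot: [-179.9, -30.5, 7.9]
force: [-6.8, 1.2, 8.0]
grip_width: 0.0239
```

Run:
```python
from h import *
st();go(P(0.8,50,35.6),target(7.9,30))
```

```text
TCP in strip mm [ 0.4 -2.2 35.8] F strip [-1.7  2.1 10.2] grip 0.0239 t 12.7
pos [ 0.5889 -0.0076  0.2212] rot [-179.9  -30.5    7.9] shift cm [ 0.04 -5.22  0.03] turn [-0.14 -0.52  0.01] t 12.7 F [-6.8  1.2  8. ]
```

>>> {"method": "servo_tool", "body": {"plan": [[0,[0,-0.6,0],[0,-0.3,0]],[0,[-0.05,-1.0,0.02],[0,-0.2,0]],[0,[-0.05,-1.0,0.02],[0,0,0]],[0,[-0.05,-1.0,0.02],[0,0,0]],[0,[-0.05,-1.0,0.02],[0,0,0]],[0,[0,0,0.02],[0,0,0]]]}}

```text
time_s: 13.2
tool_pos: [0.5825, 0.0404, 0.2213]
tool_rot: [-179.9, -30.2, 8.0]
force: [-5.8, 1.5, 5.7]
grip_width: 0.0238
```

Run:
```python
from h import *
st();go(P(0.8,75,35.6),target(7.9,30))
c=cam("scene");h=cv2.cvtColor(c["image"],cv2.COLOR_BGR2HSV)
print([proj(c,P(0,s,0)).round(1).tolist() for s in(45,57,97,113)])
for r in(212,214,216,218,220,222): print(r,[(h[r,x,0],h[r,x,1],h[r,x,2]) for x in range(300,334,1)] if r==216 else "")
m=((h[...,0]<6)|(h[...,0]>174))&(h[...,1]>180)&(h[...,2]>90)
k,l,s_,ce=cv2.connectedComponentsWithStats(m.astype(np.uint8));print([(s_[i].tolist(),ce[i].round(1).tolist()) for i in range(1,k) if s_[i,4]>60])
```

```text
TCP in strip mm [ 0.6 46.3 35.7] F strip [-1.9  2.3  7.7] grip 0.0238 t 13.2
pos [0.5825 0.0404 0.2213] rot [-179.9  -30.2    8. ] shift cm [ 0.02 -2.87  0.02] turn [-0.09 -0.2   0.05] t 13.2 F [-5.8  1.5  5.7]
[[298.3, 216.6], [303.5, 216.1], [320.9, 214.4], [327.8, 213.8]]
212 
214 
216 [(np.uint8(108), np.uint8(210), np.uint8(103)), (np.uint8(108), np.uint8(215), np.uint8(102)), (np.uint8(108), np.uint8(215), np.uint8(103)), (np.uint8(108), np.uint8(227), np.uint8(100)), (np.uint8(109), np.uint8(120), np.uint8(106)), (np.uint8(19), np.uint8(47), np.uint8(162)), (np.uint8(20), np.uint8(35), np.uint8(147)), (np.uint8(17), np.uint8(30), np.uint8(134)), (np.uint8(19), np.uint8(27), np.uint8(134)), (np.uint8(19), np.uint8(27), np.uint8(132)), (np.uint8(19), np.uint8(30), np.uint8(134)), (np.uint8(16), np.uint8(32), np.uint8(135)), (np.uint8(19), np.uint8(30), np.uint8(135)), (np.uint8(18), np.uint8(29), np.uint8(134)), (np.uint8(17), np.uint8(27), np.uint8(133)), (np.uint8(19), np.uint8(30), np.uint8(135)), (np.uint8(18), np.uint8(34), np.uint8(134)), (np.uint8(18), np.uint8(32), np.uint8(135)), (np.uint8(20), np.uint8(29), np.uint8(133)), (np.uint8(20), np.uint8(28), np.uint8(135)), (np.uint8(27), np.uint8(21), np.uint8(135)), (np.uint8(12), np.uint8(62), np.uint8(70)), (np.uint8(1), np.uint8(246), np.uint8(145)), (np.uint8(1), np.uint8(233), np.uint8(129)), (np.uint8(1), np.uint8(225), np.uint8(121)), (np.uint8(2), np.uint8(241), np.uint8(110)), (np.uint8(1), np.uint8(230), np.uint8(112)), (np.uint8(1), np.uint8(217), np.uint8(113)), (np.uint8(3), np.uint8(122), np.uint8(130)), (np.uint8(46), np.uint8(20), np.uint8(138)), (np.uint8(21), np.uint8(27), np.uint8(133)), (np.uint8(19), np.uint8(31), np.uint8(133)), (np.uint8(18), np.uint8(29), np.uint8(134)), (np.uint8(18), np.uint8(33), np.uint8(132))]
218 
220 
222 
[([321, 210, 8, 14, 78], [324.4, 215.8])]
```

The gap to the clip measures about 39 mm, which matches contact at s ≈ 85. I'll approach to about 77 and then creep.

>>> {"method": "servo_tool", "body": {"plan": [[0,[0,-0.6,0.02],[0,-0.2,0]],[0,[-0.05,-1.0,0.02],[0,0,0]],[0,[-0.05,-0.9,0.02],[0,0,0]],[0,[-0.02,-0.3,0.02],[0,0,0]],[0,[0,0,0.02],[0,0,0]]]}}

```text
time_s: 13.67
tool_pos: [0.5791, 0.0661, 0.2214]
tool_rot: [180.0, -30.1, 7.9]
force: [-6.1, -2.5, 7.2]
grip_width: 0.0238
```

Run:
```python
from h import *
st();go(P(0.8,85,35.6),target(7.9,30))
```

```text
TCP in strip mm [ 0.8 72.1 35.7] F strip [-1.9 -1.7  9.4] grip 0.0238 t 13.6667
pos [0.5791 0.0661 0.2214] rot [180.  -30.1   7.9] shift cm [-0.   -1.29  0.01] turn [ 0.03 -0.06 -0.01] t 13.6667 F [-6.1 -2.5  7.2]
```

>>> {"method": "servo_tool", "body": {"plan": [[0,[0,-0.3,-0.02],[0,0,0]],[0,[0,-0.3,-0.01],[0,0,0]],[0,[0,-0.2,0],[0,0,0]],[0,[0,0,0],[0,0,0]]]}}

```text
time_s: 14.0
tool_pos: [0.578, 0.073, 0.2213]
tool_rot: [180.0, -30.0, 7.8]
force: [-3.4, -1.3, 4.5]
grip_width: 0.0235
```

Run:
```python
from h import *
st();go(P(0.8,85,35.6),target(7.9,30))
```

```text
TCP in strip mm [ 0.7 79.1 35.8] F strip [-0.8 -0.9  5.7] grip 0.0235 t 14.0
pos [0.578  0.073  0.2213] rot [180.  -30.    7.8] shift cm [ 0.01 -0.59  0.01] turn [ 0.06 -0.02 -0.09] t 14.0 F [-3.4 -1.3  4.5]
```

>>> {"method": "servo_tool", "body": {"plan": [[0,[0,-0.15,-0.01],[0,0,0]],[0,[0,-0.15,0],[0,0,0]],[0,[0,-0.1,0],[0,0,0]]]}}

```text
time_s: 14.25
tool_pos: [0.5776, 0.0764, 0.2214]
tool_rot: [180.0, -30.0, 7.8]
force: [-1.6, -3.2, 3.4]
grip_width: 0.0236
```

Run:
```python
from h import *
st();go(P(0.8,85,35.6),target(7.9,30))
```

```text
TCP in strip mm [ 0.7 82.5 35.8] F strip [-0. -3.  4.] grip 0.0236 t 14.25
pos [0.5776 0.0764 0.2214] rot [180.  -30.    7.8] shift cm [ 0.01 -0.25  0.02] turn [ 0.1  -0.02 -0.12] t 14.25 F [-1.6 -3.2  3.4]
```

>>> {"method": "servo_tool", "body": {"plan": [[0,[0,-0.1,0],[0,0,0]]]}}

```text
time_s: 14.33
tool_pos: [0.5774, 0.0772, 0.2213]
tool_rot: [180.0, -30.0, 7.7]
force: [-3.1, -3.9, 2.9]
grip_width: 0.0234
```

```bash
cat > gap.py <<'E'
from h import *
st()
c=cam("scene");im=c["image"].astype(float)
for r in(214,216,218): print(r,[tuple(int(v) for v in im[r,x]) for x in range(315,326)])
E
python3 gap.py
```

```text
TCP in strip mm [ 0.7 83.4 35.8] F strip [-1.7 -3.4  4.3] grip 0.0234 t 14.3333
214 [(103, 53, 20), (102, 52, 19), (102, 54, 17), (104, 57, 21), (107, 57, 18), (91, 57, 33), (27, 38, 65), (10, 18, 151), (16, 20, 142), (18, 21, 144), (16, 22, 152)]
216 [(102, 53, 18), (103, 53, 19), (102, 53, 18), (101, 52, 16), (104, 51, 12), (108, 55, 19), (55, 70, 87), (6, 12, 148), (8, 16, 130), (12, 16, 122), (10, 13, 111)]
218 [(103, 54, 18), (104, 54, 20), (102, 53, 15), (103, 54, 17), (104, 54, 12), (107, 54, 23), (56, 71, 88), (2, 7, 124), (6, 11, 124), (13, 16, 124), (16, 19, 125)]
```

>>> {"method": "servo_tool", "body": {"plan": [[0,[0,-0.08,0],[0,0,0]]]}}

```text
time_s: 14.47
tool_pos: [0.5773, 0.0782, 0.2213]
tool_rot: [180.0, -30.0, 7.8]
force: [-1.6, -2.2, 3.8]
grip_width: 0.0238
```

```bash
python3 gap.py
```

```text
TCP in strip mm [ 0.7 84.4 35.8] F strip [ 0.2 -2.   4.2] grip 0.0238 t 14.4667
214 [(102, 53, 18), (103, 55, 21), (102, 54, 20), (103, 54, 17), (106, 55, 15), (109, 56, 11), (30, 26, 50), (7, 16, 151), (15, 18, 143), (12, 18, 143), (15, 22, 153)]
216 [(102, 53, 17), (103, 54, 19), (102, 53, 12), (104, 55, 21), (103, 53, 12), (109, 56, 14), (54, 43, 57), (5, 17, 152), (14, 19, 132), (12, 12, 121), (11, 16, 111)]
218 [(101, 54, 18), (103, 54, 20), (101, 51, 17), (103, 53, 18), (104, 55, 13), (108, 56, 12), (46, 24, 36), (0, 11, 130), (9, 15, 125), (17, 18, 124), (10, 14, 124)]
```

>>> {"method": "servo_tool", "body": {"plan": [[0,[0,-0.06,0],[0,0,0]]]}}

```text
time_s: 14.6
tool_pos: [0.5772, 0.0788, 0.2214]
tool_rot: [180.0, -30.0, 7.8]
force: [-0.9, -5.8, 3.8]
grip_width: 0.0237
```

```bash
python3 gap.py
```

```text
TCP in strip mm [ 0.7 85.  35.8] F strip [ 0.4 -5.6  4.2] grip 0.0237 t 14.6
214 [(105, 56, 23), (103, 55, 21), (104, 55, 20), (103, 54, 18), (103, 54, 14), (108, 56, 9), (47, 23, 41), (8, 19, 154), (14, 19, 145), (18, 22, 143), (15, 21, 153)]
216 [(102, 52, 16), (103, 55, 20), (104, 56, 20), (104, 55, 21), (105, 57, 18), (109, 57, 13), (48, 27, 41), (6, 16, 154), (10, 15, 130), (18, 21, 124), (15, 20, 112)]
218 [(101, 52, 15), (102, 52, 15), (103, 53, 19), (103, 54, 16), (105, 56, 20), (108, 57, 9), (79, 39, 30), (0, 10, 130), (9, 19, 126), (6, 10, 122), (12, 17, 126)]
```

>>> {"method": "servo_tool", "body": {"plan": [[0,[0,-0.04,0],[0,0,0]]]}}

```text
time_s: 14.73
tool_pos: [0.5772, 0.0788, 0.2213]
tool_rot: [179.9, -30.0, 7.7]
force: [-1.3, -4.6, 4.0]
grip_width: 0.0234
```

```bash
python3 gap.py
```

```text
TCP in strip mm [ 0.7 85.  35.8] F strip [ 0.3 -4.4  4.4] grip 0.0234 t 14.7333
214 [(102, 54, 18), (102, 55, 22), (103, 53, 21), (102, 52, 14), (105, 54, 16), (109, 58, 14), (46, 24, 41), (7, 17, 154), (13, 17, 143), (15, 21, 145), (14, 19, 152)]
216 [(103, 53, 15), (101, 54, 17), (102, 53, 20), (105, 55, 19), (104, 53, 14), (109, 56, 13), (46, 24, 40), (6, 15, 154), (6, 14, 130), (15, 16, 123), (11, 16, 112)]
218 [(102, 53, 18), (102, 53, 17), (102, 53, 16), (103, 54, 20), (105, 53, 16), (109, 58, 13), (79, 37, 29), (3, 16, 133), (12, 16, 125), (7, 14, 122), (15, 16, 125)]
```

>>> {"method": "servo_tool", "body": {"plan": [[0,[0,-0.07,0],[0,0,0]]]}}

```text
time_s: 14.87
tool_pos: [0.5772, 0.0789, 0.2214]
tool_rot: [179.9, -30.0, 7.7]
force: [-2.3, -5.8, 3.6]
grip_width: 0.0237
```

```bash
python3 gap.py|head -1
```

```text
TCP in strip mm [ 0.7 85.1 35.8] F strip [-0.9 -5.4  4.7] grip 0.0237 t 14.8667
```

Contact: motion stops at s = 85.1 and the force rises. I'll relax, lower the grip force and open a little.

>>> {"method": "servo_tool", "body": {"plan": [[0,[0,0,0],[0,0,0]],[0,[0,0,0],[0,0,0]],[0,[0,0,0],[0,0,0]]], "force": 5}}

```text
time_s: 15.17
tool_pos: [0.5773, 0.0787, 0.2213]
tool_rot: [179.9, -30.0, 7.7]
force: [-1.5, -4.0, 3.4]
grip_width: 0.0238
```

>>> {"method": "servo_tool", "body": {"plan": [[0.35,[0,0,0],[0,0,0]],[0.4,[0,0,0],[0,0,0]],[0.5,[0,0,0],[0,0,0]],[0.6,[0,0,0],[0,0,0]],[0.6,[0,0,0],[0,0,0]],[0.6,[0,0,0],[0,0,0]],[0.6,[0,0,0],[0,0,0]]]}}

```text
time_s: 15.75
tool_pos: [0.5749, 0.0848, 0.2181]
tool_rot: [-179.7, -29.7, 7.9]
force: [0.6, 0.5, 0.7]
grip_width: 0.0509
```

```bash
python3 gap.py
```

```text
TCP in strip mm [-2.1 91.3 33.7] F strip [0.9 0.4 0.2] grip 0.0509 t 15.75
214 [(105, 55, 23), (102, 53, 16), (103, 54, 21), (102, 52, 16), (104, 55, 17), (109, 56, 12), (49, 25, 41), (8, 19, 155), (13, 19, 143), (10, 12, 142), (14, 20, 152)]
216 [(104, 54, 19), (104, 54, 21), (102, 52, 16), (102, 54, 17), (103, 52, 10), (108, 56, 9), (45, 24, 42), (0, 16, 153), (16, 19, 131), (17, 20, 123), (12, 16, 112)]
218 [(103, 54, 19), (103, 54, 18), (105, 56, 23), (105, 56, 20), (104, 54, 16), (107, 56, 12), (81, 41, 34), (0, 13, 132), (14, 17, 126), (10, 15, 123), (11, 14, 124)]
```

>>> {"method": "servo_tool", "body": {"plan": [[0.8,[0.25,0.5,-0.3],[0,0,0]],[0.8,[0,0,-0.3],[0,0,0]],[0.8,[0,0,-0.5],[0,0,0]],[0.8,[0,0,0],[0,0,0]],[0.8,[0,0,0],[0,0,0]]]}}

```text
time_s: 16.22
tool_pos: [0.5723, 0.0784, 0.2304]
tool_rot: [-179.7, -29.8, 7.9]
force: [-0.1, -0.6, -0.6]
grip_width: 0.0686
```

```bash
python3 gap.py|head -3
```

```text
TCP in strip mm [ 1.  85.3 46.1] F strip [-0.4 -0.5 -0.4] grip 0.0686 t 16.2167
214 [(103, 54, 20), (102, 53, 16), (102, 54, 17), (103, 52, 17), (107, 56, 19), (109, 56, 12), (47, 23, 40), (7, 18, 153), (17, 20, 145), (10, 19, 143), (15, 19, 153)]
216 [(102, 54, 18), (103, 53, 20), (102, 54, 19), (104, 56, 21), (105, 56, 18), (109, 56, 11), (46, 25, 38), (9, 17, 156), (15, 18, 132), (14, 16, 122), (14, 18, 112)]
```

Centred and free. I'll retreat straight back along the tool axis.

>>> {"method": "servo_tool", "body": {"plan": [[0.8,[0,0,-1.2],[0,0,0]],[0.8,[0,0,-1.5],[0,0,0]],[0.8,[0,0,-1.5],[0,0,0]],[0.8,[0,0,-2],[0,0,0]],[0.8,[0,0,-2],[0,0,0]],[0.8,[0,0,-2],[0,0,0]],[0.8,[0,0,0],[0,0,0]],[0.8,[0,0,0],[0,0,0]],[0.8,[0,0,0],[0,0,0]]]}}

```text
time_s: 17.02
tool_pos: [0.5345, 0.071, 0.3084]
tool_rot: [-179.7, -29.5, 7.7]
force: [-0.2, -0.2, -0.7]
grip_width: 0.0697
```

```bash
python3 gap.py
python3 - <<'E'
from h import *
d=cam("scene");e=cam("side");w=cam("wrist")
print([proj(d,P(-11,73,z)).round(1) for z in(50,)])
f=lambda im,x,y,w,h,W,H:cv2.resize(im[y:y+h,x:x+w],(W,H),interpolation=cv2.INTER_CUBIC)
m=np.zeros((600,800,3),np.uint8)
m[:400,:400]=f(d["image"],265,165,90,90,400,400);m[:400,400:]=f(e["image"],230,130,90,90,400,400)
m[400:,:320]=cv2.resize(w["image"],(320,200));m[400:,320:]=f(d["image"],140,170,240,100,480,200)
cv2.imwrite("pics/m9.png",m)
E
```

```text
TCP in strip mm [  6.7  83.1 132.9] F strip [-0.5 -0.1 -0.6] grip 0.0697 t 17.0167
214 [(102, 52, 17), (101, 52, 19), (100, 51, 15), (101, 52, 15), (104, 53, 14), (107, 56, 8), (47, 23, 41), (4, 18, 151), (12, 21, 142), (13, 22, 142), (14, 21, 152)]
216 [(99, 48, 11), (102, 54, 19), (101, 53, 18), (101, 52, 18), (103, 54, 16), (104, 53, 5), (46, 22, 40), (5, 18, 154), (13, 18, 129), (16, 16, 121), (13, 14, 109)]
218 [(101, 54, 18), (101, 52, 18), (102, 55, 20), (101, 52, 17), (102, 53, 15), (106, 57, 9), (78, 39, 31), (1, 12, 130), (9, 16, 123), (13, 16, 123), (13, 18, 124)]
[array([308.6, 193.4])]
```

View pics/m9.png

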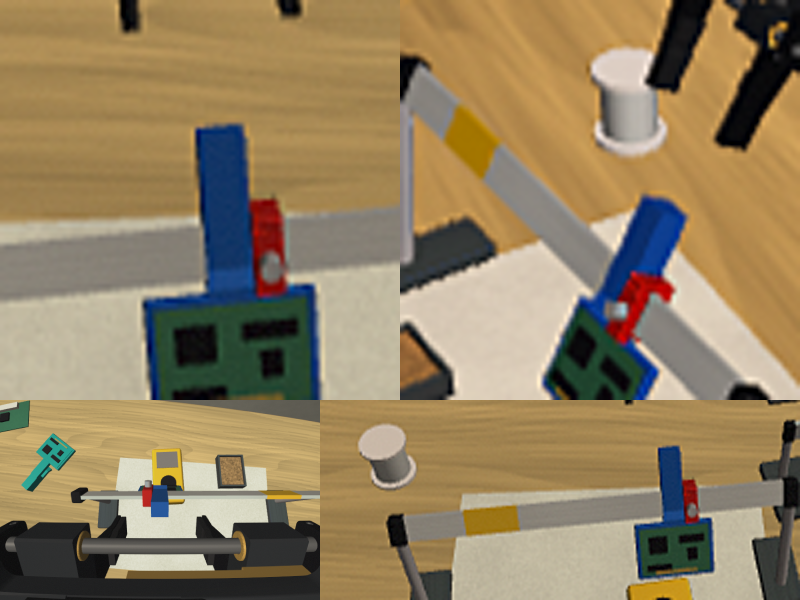

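The hanger hangs by itself on the rail, its side against the clip, with the fingers well clear. Last, I'll check stillness and the clip, then hand in.

>>> {"method": "servo_tool", "body": {"plan": [[0.8,[0,0,0],[0,0,0]],[0.8,[0,0,0],[0,0,0]],[0.8,[0,0,0],[0,0,0]],[0.8,[0,0,0],[0,0,0]],[0.8,[0,0,0],[0,0,0]],[0.8,[0,0,0],[0,0,0]]]}}

```text
time_s: 17.72
tool_pos: [0.534, 0.0676, 0.3063]
tool_rot: [-179.8, -29.3, 7.4]
force: [-0.2, -0.2, -0.2]
grip_width: 0.0696
```

Run:
```python
from h import *
a=cam("scene")["image"];b=cam("scene")["image"];s1=cv2.imread("pics/scene1.png")
print("motion",cv2.absdiff(a,b)[165:260,265:355].max())
def red(i):
    h=cv2.cvtColor(i,cv2.COLOR_BGR2HSV);m=((h[...,0]<6)|(h[...,0]>174))&(h[...,1]>180)&(h[...,2]>90);m[:,:300]=0;m[:,350:]=0
    y,x=np.nonzero(m);return x.min(),x.max(),x.mean().round(2),y.mean().round(2),len(x)
print(red(s1),red(b));env.sign_off()
```

```text
motion 18
(np.int64(321), np.int64(328), np.float64(324.55), np.float64(217.96), 93) (np.int64(321), np.int64(328), np.float64(324.66), np.float64(218.24), 92)
the job is handed in; nothing more can be done
```

The blue hanger is hooked on the leaning rail and touching the red stop clip. It hangs there by itself, and the job is handed in at about 18 s of the 58 s allowed.

I lifted it off the stand, hooked it inside the yellow zone until it stopped fully down with about 7 N of reaction, and slid it along the rail to the clip. It touched at about 85 mm along the rail, where motion stopped and the force along the rail was about 5.5 N, including sliding friction. I then opened the gripper and backed straight away.

- **Contact:** the last pictures show no gap between the hanger and the clip.
- **Clip:** it moved about 0.1 pixel (about 0.3 mm) in the scene camera, against the 3 mm limit.
- **Gripper:** it is about 10 cm clear of the hanger, with near-zero wrist force.
- **Stillness:** two frames in a row differed by at most 18 grey levels. I took this as camera noise and did not check it further.
- **Spool, meter and sponge tin:** they look undisturbed in the last picture, but I did not measure their positions.

Two measurements disagreed. The camera estimates of how the hanger sat in the gripper differed by about 2 mm and 3 to 4 degrees, so I used a middle value and the hooking went in without trouble. The tool also drifted about 3.6 mm sideways during the first part of the slide, which I corrected.

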